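Make up the two run trays in the PCR lab

TASK

Make up the two run trays from the stock on the bench. The blue tray is for PCR set-up: put the aluminium cold block flat in its long bay, seat the white tube rack fully home on the block with its notch over the brass key, and stand the amber bottle with the white cap in the short bay. The yellow tray is for extraction: put the black magnetic stand upright in its long bay and stand the white bottle with the green cap in the short bay, and leave the bottles with the red and the black cap standing where they are.

Things in the scene. Friction and masses are not known exactly. Their poses are not given: they have to be found in the camera images.
- tray_blue: Blue tray, fixed, 190 mm long (x) x 86 wide (y) x 10 high. Floor 3 mm thick; walls and a cross rib 4 mm thick, up to 10 mm high, form a long bay (inside 118 x 78 mm, middle at tray x -32 mm, y 0) and a short bay (inside 60 x 78 mm, middle at x +61 mm, y 0). Origin: middle of underside, z up. For the PCR set-up run.
- tray_yellow: Yellow tray, fixed, 190 mm long (x) x 86 wide (y) x 10 high. Floor 3 mm thick; walls and a cross rib 4 mm thick, up to 10 mm high, form a long bay (inside 118 x 78 mm, middle at tray x -32 mm, y 0) and a short bay (inside 60 x 78 mm, middle at x +61 mm, y 0). Origin: middle of underside, z up. For the extraction run.
- block_c (a point): Loose aluminium cold block, 90 mm long (x) x 54 wide (y) x 40 high, 0.42 kg; flat top with 4 x 8 dark wells, edges chamfered 4 mm. Key: brass tab on the middle of the +x end face, 10 mm wide, sticking out 6 mm, from the underside up to 36 mm. This point: centre of the 90 x 54 x 40 block, 20 mm above its underside; z up.
- rack_c (a point): Loose white rack of 4 x 8 orange-capped tubes (none above its walls), 100 mm long (x) x 64 wide (y) x 30 high, 90 g. Skirt below its deck, 14 mm deep, inside 95 x 59 mm, slips over the block till the deck rests on its top. Notch for the key: slot 16 mm wide, full height, in the +x end wall; so rack x must point along block x. This point: centre, 15 mm above underside; z up.
- magstand_c (a point): Loose black magnetic stand, 100 mm long (x) x 44 wide (y) x 50 high, 0.22 kg. Foot 10 mm thick and tube shelf at 39 to 45 mm up (two rows of six ringed holes) are 44 mm wide; between and above them only a middle wall 16 mm thick: grip across the shelf. This point: centre, 25 mm above underside; z up.
- bottle_white_cap_c (a point): Reagent bottle with an amber body, pale label and white cap, stands upright on the bench; round body 36 mm across and 48 mm tall, shoulder, screw cap 26 mm across; 72 mm tall in all, about 90 g. This point is its centre, 36 mm above its underside; z up along the bottle. Wanted in the blue tray.
- bottle_green_cap_c (a point): Reagent bottle with a white body, pale label and green cap, stands upright on the bench; round body 36 mm across and 48 mm tall, shoulder, screw cap 26 mm across; 72 mm tall in all, about 90 g. This point is its centre, 36 mm above its underside; z up along the bottle. Wanted in the yellow tray.
- bottle_red_cap_c (a point): Reagent bottle with a white body, pale label and red cap, stands upright on the bench; round body 36 mm across and 48 mm tall, shoulder, screw cap 26 mm across; 72 mm tall in all, about 90 g. This point is its centre, 36 mm above its underside; z up along the bottle. Not wanted: to be left where it is.
- bottle_black_cap_c (a point): Reagent bottle with an amber body, pale label and black cap, stands upright on the bench; round body 36 mm across and 48 mm tall, shoulder, screw cap 26 mm across; 72 mm tall in all, about 90 g. This point is its centre, 36 mm above its underside; z up along the bottle. Not wanted: to be left where it is.
Mind the look-alikes: they are no part of the job. Leave any purple look-alike of the part that bears magstand_c alone. What is shaped like the part that bears bottle_green_cap_c but purple is not meant.

How it is judged:
At the end, for the whole second after the job is handed in: Block flat in blue long bay, rack seated on it on its key (within 6 mm, 7 degrees, 3 mm of height); white-capped bottle upright in blue short bay; stand flat in yellow long bay, green-capped bottle upright in its short bay; all at rest; red- and black-capped bottles within 30 mm of their start (x of block_c in the frame of tray_blue between -0.054 and -0.01 m and y of block_c in the frame of tray_blue between -0.022 and 0.022 m and z of block_c in the frame of tray_blue between 0.019 and 0.027 m and angle between each of block_c, magstand_c, rack_c's own z axis and vertical below 0.05 rad and x of magstand_c in the frame of tray_yellow between -0.054 and -0.01 m and y of magstand_c in the frame of tray_yellow between -0.026 and 0.026 m and z of magstand_c in the frame of tray_yellow between 0.024 and 0.032 m and x of bottle_white_cap_c in the frame of tray_blue between 0.042 and 0.08 m and y of bottle_white_cap_c in the frame of tray_blue between -0.028 and 0.028 m and z of bottle_white_cap_c in the frame of tray_blue between 0.035 and 0.043 m and angle between each of bottle_white_cap_c, bottle_green_cap_c's own z axis and vertical below 0.08 rad and x of bottle_green_cap_c in the frame of tray_yellow between 0.042 and 0.08 m and y of bottle_green_cap_c in the frame of tray_yellow between -0.028 and 0.028 m and z of bottle_green_cap_c in the frame of tray_yellow between 0.035 and 0.043 m and x of rack_c in the frame of block_c between -0.006 and 0.006 m and y of rack_c in the frame of block_c between -0.006 and 0.006 m and z of rack_c in the frame of block_c between 0.017 and 0.0245 m and angle between the x axis of rack_c and the x axis of block_c, either way round below 0.12 rad and linear speed of each of block, rack, magstand, bottle_white_cap, bottle_green_cap below 0.02 m/s and distance of each of bottle_red_cap_c, bottle_black_cap_c from where it was at the start of the episode below 0.03 m); the robot touches nothing.
It fails at once if the red- or black-capped bottle is shifted by more than 30 mm or knocked over (distance of any of bottle_red_cap_c, bottle_black_cap_c from where it was at the start of the episode above 0.03 m or angle between any of bottle_red_cap_c, bottle_black_cap_c's own z axis and vertical above 0.5 rad).
It also fails if it takes over 120 s, if anything falls off the work surface, if the arm or the gripper's body presses on something with over 40 N, if the wrist force passes 120 N, or if a joint passes its speed limit or range.

ROBOT

A 6-joint arm with a two-finger parallel gripper is mounted at the origin on the work surface. World frame = base frame: x ahead of the robot, y to its left, z up, the work surface at z = 0. Lengths are in m, angles in rad, forces in N, time in s.
With the tool pointing down it reaches from about 0.35 to 0.85 m from the base axis. Payload 8.1 kg.
Tool frame: the origin (TCP) lies between the finger pads; the fingertips stand 25 mm ahead of it and the grasp point (between the pads) lies 6 mm ahead of it (robot.tip_extent is the distance from the TCP to the fingertips, in m); z points along the fingers, y is the direction in which the jaws open and shut (so a half turn about z gives the same grasp; the last joint's range is limited). The gripper opens to 93 mm and grips with 3 to 60 N. Pads are 15 mm wide; open, the fingers measure 128 mm over their backs; the gripper's body (75 mm by 188 mm) begins 65 mm behind the grasp point.
Start: joints at [1.026, 0.13, 1.488, -0, 1.523, -0.085], TCP at [0.266, 0.538, 0.244] pointing down, gripper open.
Joint ranges: [-2.96, 2.96], [-0.89, 2.26], [0.02, 2.5], [-1.34, 4.48], [0, 2.73], [-2.66, 2.66]. Speed limits (rad/s): [2.39, 2.39, 2.79, 3.14, 3.14, 3.14].

INTERFACE

Orientations are given as a rotation vector (axis times angle).
In Python, from plant import robot gives the robot as it stands.
- The arm moves only by the tool drive_tool, never from a script. Its argument "increments" is a list of rows, each a list of 7 numbers: the closure, from 0 (fully open) to 1 (shut), then the shift along the world's x, y, z in units of 25 mm (1.0 is 25 mm), then the turn, a rotation vector about the world's x, y, z in rad. In form: [[gripper, dx, dy, dz, rx, ry, rz], ...]. A call has 1 to 20 rows; each row is the pose to reach, as a shift and turn from the pose commanded when the call began; what a row does not reach only later rows make up. A row lasts 1/12 s, in which the tool goes at most 41.7 mm and 7.16 degrees, less where a joint would pass 70% of its speed; a pose out of reach is approached as far as the arm can. A call with a gripper value outside its range is refused whole. The fingers move at their own pace and stop on an object; "squeeze" is the grip in N (left out, the last holds). Time passes only in rows, so rows that repeat a pose let the fingers close. It gives the time, the measured TCP pose, the force and the opening at its end, in the units of the state.
- robot.read_state(): the state, without advancing time (a new reading comes with each control period).
- robot.read_camera(name): name is "scene" or "side" or "wrist"; returns a dict with "image" (384x512x3 uint8, red, green, blue), "fx", "fy", "cx", "cy" (pixels), "dist" ([k1, k2, p1, p2, k3] as OpenCV has them; the pictures are not rectified), "T" (4x4, takes a point from camera to world coordinates); the wrist camera has in their place "mount" (4x4, takes a point from camera to tool coordinates, whose origin is the TCP and whose axes are the flange's). Camera axes: x right, y down, z forward; pixel columns grow to the right and rows downward; lengths in m; the calibration is good to about 2 mm. A picture is of the moment at which its call begins: read the wrist's pose just before it. There is no depth.
- robot.close_job(): hands the job in, once; it reports no verdict.
The state is a dict: "t": time; "q": joint angles; "dq": joint speeds; "joint_torque": joint torques, N m; "tool_pos": TCP position; "orientation": TCP orientation; "force": force on the tool from outside, world axes, zero at the start; "wrist_torque": the same for the moment, N m; "opening": finger opening in m.
Only numpy, scipy, OpenCV 4.12 (cv2) and the standard library are available. Lean on these libraries where they do the work, as an engineer would, in place of code of your own. Each camera call takes 0.05 s, during which the arm holds its last target.

## Working session

There is one attempt and no reset: what is moved stays moved. The work goes in short steps, Python scripts to look and compute and a tool call to move; the robot and the scene stay as the last step left them, time stands still between calls to the robot, and variables do not carry over. Pictures are saved under pics/ and viewed, and the job is handed in when it is done.

Besides the shell and the picture viewer there is one more tool, called after "Call:" by a JSON object that holds its "api" and its "payload", one argument or row to a line. drive_tool: Moves the arm, as the interface text tells. Its arguments: {"type":"object","properties":{"increments":{"type":"array"},"squeeze":{"type":"number"}},"required":["increments"]}

```bash
ls; mkdir -p pics; python3 - <<'E'
from plant import robot
import cv2,numpy as np
s=robot.read_state();print({k:np.round(v,3) for k,v in s.items()})
for n in("scene","side","wrist"):
    c=robot.read_camera(n);cv2.imwrite(f"pics/a_{n}.png",cv2.cvtColor(c["image"],cv2.COLOR_RGB2BGR))
    print(n,{k:np.round(v,4).tolist() for k,v in c.items() if k!="image"})
E
```

```text
pics
{'t': np.float64(0.0), 'q': array([ 1.026,  0.131,  1.489, -0.   ,  1.523, -0.085]), 'dq': array([-0.001,  0.   , -0.   , -0.001,  0.001, -0.   ]), 'joint_torque': array([ 2.0000e-03, -5.5982e+01, -4.9178e+01,  7.7000e-02,  3.5000e-02,
       -0.0000e+00]), 'tool_pos': array([0.266, 0.537, 0.243]), 'orientation': array([-7.160e-01, -3.058e+00,  3.000e-03]), 'force': array([ 0.095, -0.168,  0.181]), 'wrist_torque': array([-0.049,  0.051, -0.019]), 'opening': np.float64(0.093)}
scene {'fx': 398.8793, 'fy': 398.8793, 'cx': 256.0159, 'cy': 189.9108, 'dist': [-0.132, 0.0, 0.0, 0.0, 0.0], 'T': [[-0.8929, 0.3151, -0.3215, 0.7754], [0.45, 0.6031, -0.6586, 0.5959], [-0.0136, -0.7327, -0.6804, 0.6848], [0.0, 0.0, 0.0, 1.0]]}
side {'fx': 417.2245, 'fy': 417.2245, 'cx': 251.695, 'cy': 186.8917, 'dist': [0.0252, 0.0, 0.0, 0.0, 0.0], 'T': [[0.9168, -0.2929, 0.2716, 0.1681], [-0.3993, -0.6901, 0.6036, -0.6361], [0.0106, -0.6618, -0.7496, 0.8675], [0.0, 0.0, 0.0, 1.0]]}
wrist {'fx': 310.8071, 'fy': 310.8071, 'cx': 255.8288, 'cy': 193.3458, 'dist': [0.0003, 0.0, 0.0, 0.0, 0.0], 'mount': [[0.0003, -0.9666, -0.2564, 0.0703], [1.0, 0.0003, 0.0003, 0.0002], [-0.0003, -0.2564, 0.9666, -0.1419], [0.0, 0.0, 0.0, 1.0]]}
```

View pics/a_scene.png

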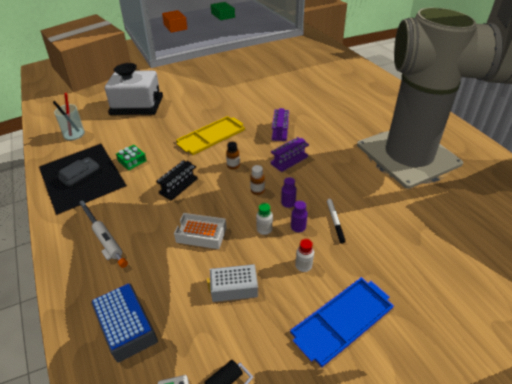

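View pics/a_side.png

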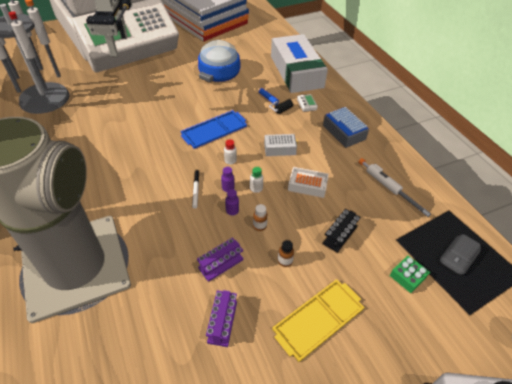

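View pics/a_wrist.png

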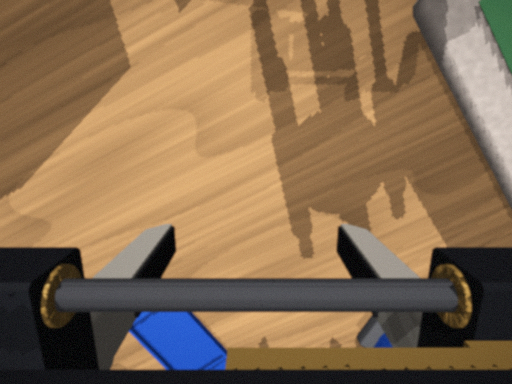

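```bash
cat > h.py <<'E'
from plant import robot
import cv2,numpy as np
from scipy.spatial.transform import Rotation as R
def cam(n):
    s=robot.read_state(); c=robot.read_camera(n)
    if "mount" in c:
        T=np.eye(4);T[:3,:3]=R.from_rotvec(s["orientation"]).as_matrix();T[:3,3]=s["tool_pos"]
        c["T"]=T@np.array(c["mount"])
    c["K"]=np.array([[c["fx"],0,c["cx"]],[0,c["fy"],c["cy"]],[0,0,1]]); c["D"]=np.array(c["dist"],float)
    c["T"]=np.array(c["T"]); c["bgr"]=cv2.cvtColor(c["image"],cv2.COLOR_RGB2BGR)
    return c
def ray(c,p):
    p=np.array(p,float).reshape(-1,1,2)
    u=cv2.undistortPoints(p,c["K"],c["D"])[:,0]
    d=np.c_[u,np.ones(len(u))]@c["T"][:3,:3].T
    return c["T"][:3,3],d
def onz(c,p,z):
    o,d=ray(c,p); return o+d*((z-o[2])/d[:,2:3])
def proj(c,X):
    M=np.linalg.inv(c["T"]); 
    return cv2.projectPoints(np.array(X,float).reshape(-1,3),cv2.Rodrigues(M[:3,:3])[0],M[:3,3],c["K"],c["D"])[0][:,0]
def tri(c1,p1,c2,p2):
    o1,d1=ray(c1,p1);o2,d2=ray(c2,p2);d1=d1[0];d2=d2[0]
    A=np.c_[d1,-d2];t=np.linalg.lstsq(A,o2-o1,rcond=None)[0]
    a=o1+d1*t[0];b=o2+d2*t[1];return (a+b)/2,np.linalg.norm(a-b)
def zoom(c,x0,y0,x1,y1,f,name):
    cv2.imwrite(f"pics/{name}.png",cv2.resize(c["bgr"][y0:y1,x0:x1],None,fx=f,fy=f,interpolation=cv2.INTER_CUBIC))
E
python3 - <<'E'
from h import *
a=cam("scene");b=cam("side")
zoom(a,150,105,410,300,3,"z1");zoom(a,150,200,410,365,3,"z2");zoom(b,170,100,380,240,3.6,"z3");zoom(b,190,180,380,360,3.3,"z4")
E
```

```text
(no output)
```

View pics/z1.png

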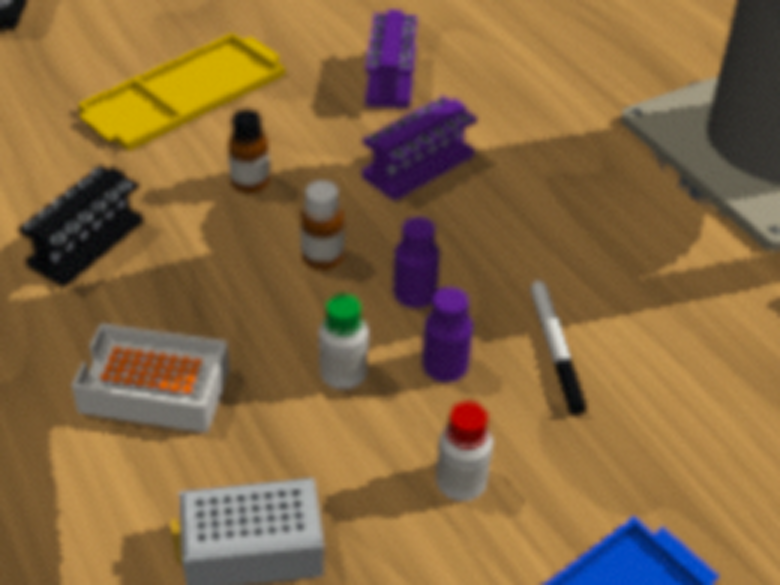

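View pics/z2.png

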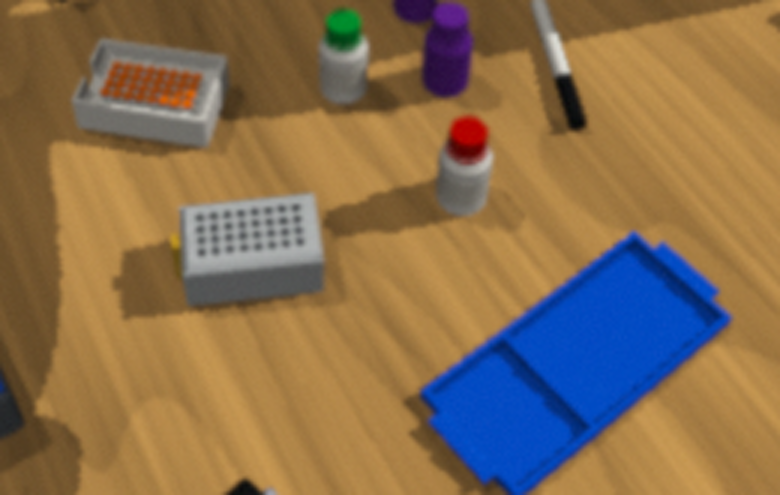

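View pics/z3.png

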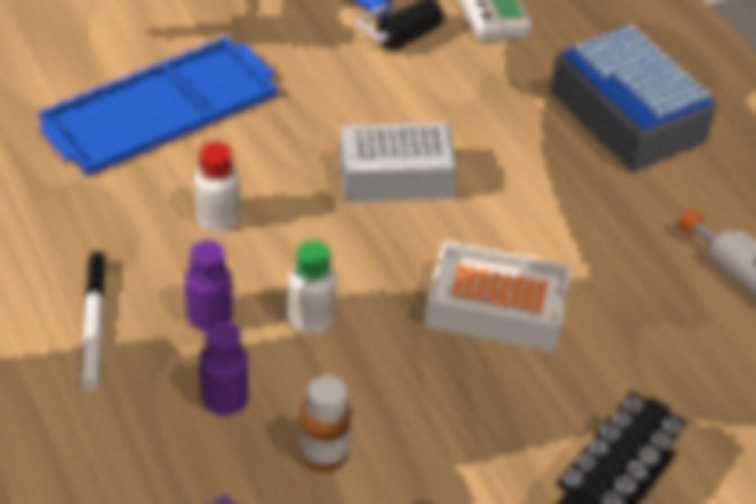

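View pics/z4.png

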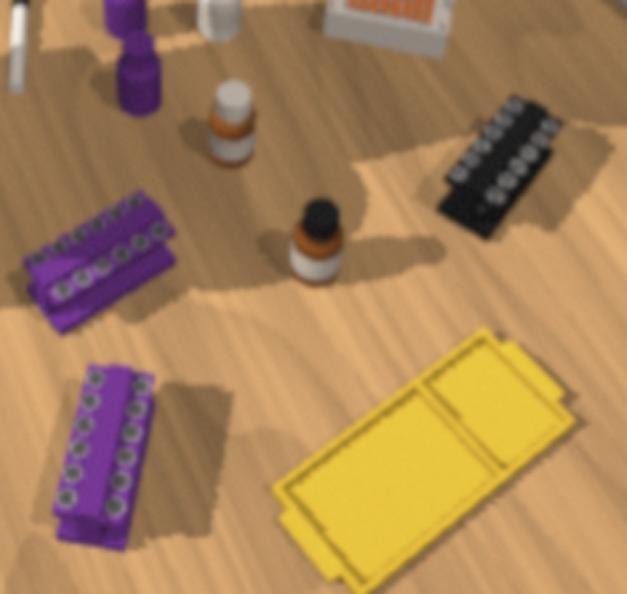

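```bash
python3 - <<'E'
from h import *
a=cam("scene");b=cam("side")
z1=lambda x,y:[150+x/3,105+y/3]; z2=lambda x,y:[150+x/3,200+y/3]; z3=lambda x,y:[170+x/3.6,100+y/3.6]; z4=lambda x,y:[190+x/3.3,180+y/3.3]
pr=lambda n,v:print(n,np.round(v,4).tolist())
# cap tops, centre z=.072
for n,p,q in [("white",z1(322,190),z4(234,92)),("green",z1(345,306),z3(315,250)),("red",z1(468,413),z3(217,152)),("black",z1(246,120),z4(322,210)),("purpA",z1(418,228),z3(222,333)),("purpB",z1(450,298),z3(208,252))]:
    X,g=tri(a,p,b,q);pr(n,X);print("  gap",g, onz(a,p,.072).round(3),onz(b,q,.072).round(3))
# block top corners at z~.038
pr("block a",onz(a,[z2(182,206),z2(315,197),z2(323,250),z2(187,268)],.038))
pr("block b",onz(b,[z3(343,125),z3(451,124),z3(457,166),z3(343,166)],.038))
pr("rack a",onz(a,[z1(98,327),z1(228,343),z1(212,413),z1(78,395)],.030))
pr("rack b",onz(b,[z3(441,243),z3(570,265),z3(562,325),z3(432,300)],.030))
pr("mag a",onz(a,[z1(100,166),z1(138,187),z1(62,248),z1(25,218)],.045))
pr("mag b",onz(b,[z4(515,96),z4(562,124),z4(497,203),z4(450,173)],.045))
pr("blue a",onz(a,[z2(632,235),z2(730,318),z2(515,495),z2(422,395)],.01))
pr("blue b",onz(b,[z3(228,40),z3(278,88),z3(90,172),z3(40,120)],.01))
pr("yel a",onz(a,[z1(233,36),z1(286,70),z1(125,146),z1(78,108)],.01))
pr("yel b",onz(b,[z4(487,330),z4(580,422),z4(365,594),z4(275,488)],.01))
E
```

```text
white [0.4492, -0.0654, 0.0708]
  gap 0.0022257037311309955 [[ 0.449 -0.064  0.072]] [[ 0.45  -0.067  0.072]]
green [0.494, 0.0576, 0.07]
  gap 0.004095484196797029 [[0.493 0.06  0.072]] [[0.495 0.055 0.072]]
red [0.4674, 0.184, 0.0701]
  gap 0.002499590923829242 [[0.467 0.186 0.072]] [[0.468 0.181 0.072]]
black [0.4631, -0.1827, 0.0686]
  gap 0.0017653323029878463 [[ 0.464 -0.178  0.072]] [[ 0.463 -0.185  0.072]]
purpA [0.4028, 0.0091, 0.0696]
  gap 0.0007618739600690111 [[0.404 0.011 0.072]] [[0.402 0.007 0.072]]
purpB [0.4217, 0.0861, 0.0699]
  gap 0.0022101163632031536 [[0.422 0.088 0.072]] [[0.422 0.084 0.072]]
block a [[0.6525, 0.133, 0.038], [0.5711, 0.1665, 0.038], [0.5852, 0.2061, 0.038], [0.668, 0.179, 0.038]]
block b [[0.5888, 0.2063, 0.038], [0.6719, 0.1726, 0.038], [0.6528, 0.1255, 0.038], [0.568, 0.1613, 0.038]]
rack a [[0.6509, -0.0432, 0.03], [0.5692, 0.0175, 0.03], [0.6065, 0.0743, 0.03], [0.6864, 0.0147, 0.03]]
rack b [[0.6054, 0.0601, 0.03], [0.6858, 0.0005, 0.03], [0.6492, -0.0501, 0.03], [0.5719, 0.0097, 0.03]]
mag a [[0.5891, -0.2108, 0.045], [0.5698, -0.1685, 0.045], [0.6509, -0.1252, 0.045], [0.6671, -0.1749, 0.045]]
mag b [[0.6549, -0.1348, 0.045], [0.673, -0.1716, 0.045], [0.5906, -0.2134, 0.045], [0.5729, -0.1776, 0.045]]
blue a [[0.3871, 0.2759, 0.01], [0.37, 0.3584, 0.01], [0.5556, 0.3904, 0.01], [0.5713, 0.3106, 0.01]]
blue b [[0.5552, 0.38, 0.01], [0.5708, 0.3011, 0.01], [0.3853, 0.2631, 0.01], [0.3665, 0.3411, 0.01]]
yel a [[0.3845, -0.3969, 0.01], [0.3629, -0.3142, 0.01], [0.5485, -0.2723, 0.01], [0.5685, -0.3511, 0.01]]
yel b [[0.5463, -0.2834, 0.01], [0.5673, -0.3658, 0.01], [0.3843, -0.4078, 0.01], [0.3624, -0.3269, 0.01]]
```

Call:
{"api": "drive_tool", "payload": {
  "increments": [
    [0, 8.2, -8.4, 0, 0, 0, 0.08],
    [0, 8.2, -8.4, 0, 0, 0, 0.08],
    [0, 8.2, -8.4, 0, 0, 0, 0.08],
    [0, 8.2, -8.4, 0, 0, 0, 0.08],
    [0, 8.2, -8.4, 0, 0, 0, 0.08],
    [0, 8.2, -8.4, 0, 0, 0, 0.08],
    [0, 8.2, -8.4, 0, 0, 0, 0.08],
    [0, 8.2, -8.4, 0, 0, 0, 0.08],
    [0, 8.2, -8.4, 0, 0, 0, 0.08],
    [0, 8.2, -8.4, 0, 0, 0, 0.08]
  ],
  "squeeze": 25
}}

```text
t: 1.18
tool_pos: [0.471, 0.3278, 0.2435]
orientation: [-0.594, -3.084, -0.0]
force: [-0.1, 0.3, -0.0]
opening: 0.0929
```

```bash
python3 - <<'E'
from h import *
c=cam("wrist");cv2.imwrite("pics/w1.png",cv2.resize(c["bgr"],None,fx=1.5,fy=1.5))
E
```

```text
(no output)
```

View pics/w1.png

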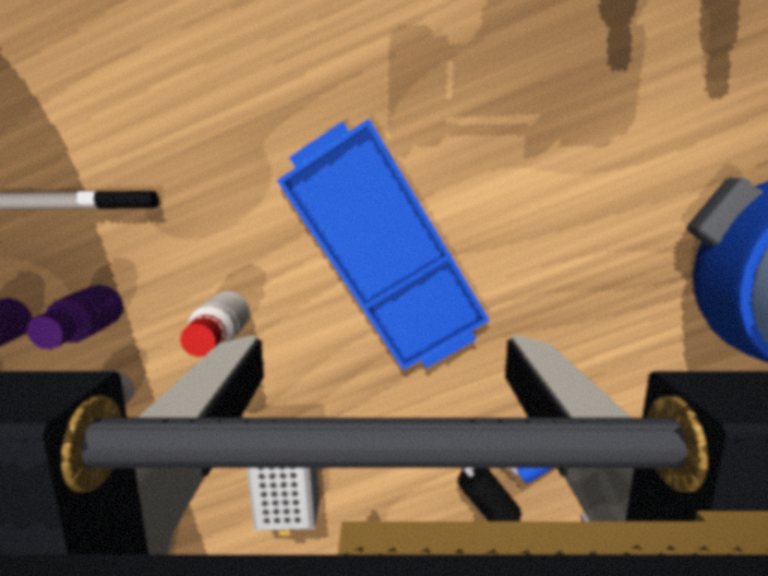

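```bash
cat >> h.py <<'E'
def tray(c,lo,hi):
    hsv=cv2.cvtColor(c["bgr"],cv2.COLOR_BGR2HSV); m=cv2.inRange(hsv,lo,hi)
    cs,_=cv2.findContours(m,cv2.RETR_EXTERNAL,cv2.CHAIN_APPROX_NONE)
    out=[]
    for k in cs:
        if cv2.contourArea(k)<3000: continue
        w=onz(c,k[:,0].astype(float),.008)[:,:2].astype(np.float32)
        r=cv2.minAreaRect(w*1000)
        out.append((np.array(r[0])/1000,r[1],r[2]))
    return out
E
python3 - <<'E'
from h import *
c=cam("wrist")
print(tray(c,(100,120,60),(130,255,255)))
P=onz(c,np.array([[370,120],[488,320],[404,371],[280,183]])/1.5,.01)
print(P.round(4),P.mean(0),np.linalg.norm(P-np.roll(P,1,0),axis=1))
for i,j in((0,1),(3,2)):print(np.arctan2(*(P[j]-P[i])[[1,0]]))
# rib lines end
print(onz(c,np.array([[445,258],[368,305]])/1.5,.01).round(4))
for p in ([198,328],[195,338]): print("redcap",onz(c,np.array(p)/1.5,.072))
print("blk",onz(c,np.array([[248,478],[312,478],[313,527],[257,527]])/1.5,.04).round(4))
E
```

```text
[(array([0.60077014, 0.58900262]), (57.97315216064453, 154.6005859375), 80.14680480957031), (array([0.47010822, 0.33103952]), (208.7790069580078, 85.87291717529297), 10.238327026367188)]
[[0.3698 0.3577 0.01  ]
 [0.5549 0.3903 0.01  ]
 [0.5722 0.3073 0.01  ]
 [0.3868 0.2745 0.01  ]] [0.47092353 0.33245785 0.01      ] [0.08498558 0.18796719 0.08479395 0.1883049 ]
0.17445644718769093
0.17552827233786042
[[0.4911 0.3746 0.01  ]
 [0.5049 0.3009 0.01  ]]
redcap [[0.45957564 0.19106127 0.072     ]]
redcap [[0.46551756 0.18555864 0.072     ]]
blk [[0.6022 0.151  0.04  ]
 [0.6226 0.202  0.04  ]
 [0.6688 0.1824 0.04  ]
 [0.6505 0.1363 0.04  ]]
```

Call:
{"api": "drive_tool", "payload": {
  "increments": [
    [0, 6, -6.4, 0, 0, 0, 0],
    [0, 6, -6.4, 0, 0, 0, 0],
    [0, 6, -6.4, 0, 0, 0, 0],
    [0, 6, -6.4, -1, 0, 0, 0],
    [0, 6, -6.4, -2, 0, 0, 0],
    [0, 6, -6.4, -2, 0, 0, 0],
    [0, 6, -6.4, -2, 0, 0, 0],
    [0, 6, -6.4, -2, 0, 0, 0],
    [0, 6, -6.4, -2, 0, 0, 0]
  ]
}}

```text
t: 2.03
tool_pos: [0.6207, 0.1696, 0.1942]
orientation: [0.59, 3.086, 0.001]
force: [-0.0, 0.1, -0.1]
opening: 0.0931
```

```bash
python3 - <<'E'
from h import *
c=cam("wrist");cv2.imwrite("pics/w2.png",cv2.resize(c["bgr"],None,fx=1.5,fy=1.5))
E
```

```text
(no output)
```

View pics/w2.png

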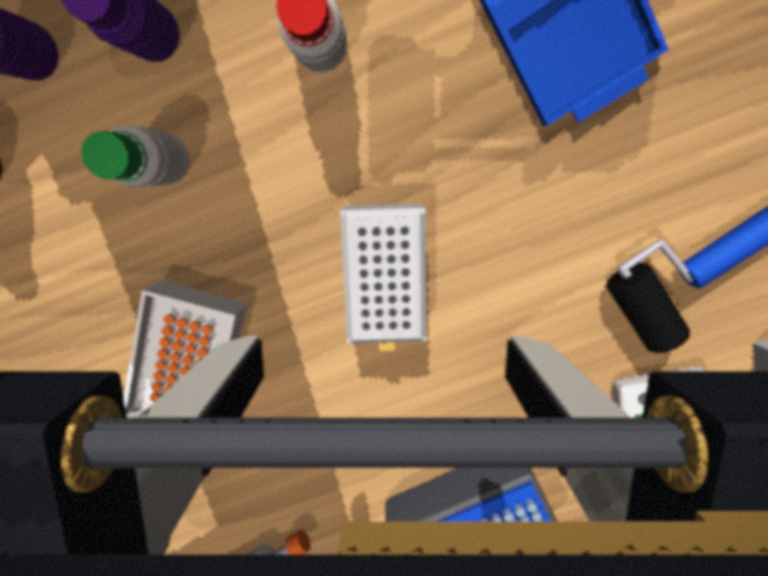

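```bash
python3 - <<'E'
from h import *
c=cam("wrist")
W=onz(c,np.array([[362,231],[405,231],[407,325],[366,326]])/1.5,.04); 
O=onz(c,np.array([[341,207],[426,206],[427,340],[347,342]])/1.5,.037)
for P in(W,O):
    print(P.mean(0).round(4),np.linalg.norm(P-np.roll(P,1,0),axis=1).round(4))
    for i,j in((0,3),(1,2)):print(np.arctan2(*(P[j]-P[i])[[1,0]]).round(3))
print("green",onz(c,np.array([[112,154]])/1.5,.072),"red",onz(c,np.array([[300,12]])/1.5,.072))
s=robot.read_state();r=R.from_rotvec(s["orientation"]).as_matrix();print(s["tool_pos"],np.arctan2(r[1,1],r[0,1]),r[:,2])
print(proj(c,[[.62,.17,.04]])*1.5)
E
```

```text
[0.6227 0.1705 0.04  ] [0.064  0.0274 0.0633 0.0276]
-0.347
-0.344
[0.6215 0.1712 0.037 ] [0.0915 0.054  0.0907 0.0548]
-0.356
-0.346
green [[0.49523543 0.06080063 0.072     ]] red [[0.46984862 0.18442337 0.072     ]]
[0.62101948 0.16980799 0.1952395 ] 1.1934311542717397 [ 1.95861058e-03  7.38758858e-04 -9.99997809e-01]
[[382.80263776 275.99058661]]
```

Call:
{"api": "drive_tool", "payload": {
  "increments": [
    [0, 0.05, 0.05, -1.5, 0, 0, 0.03],
    [0, 0.05, 0.05, -3, 0, 0, 0.03],
    [0, 0.05, 0.05, -4.5, 0, 0, 0.03],
    [0, 0.05, 0.05, -5.6, 0, 0, 0.03],
    [0, 0.05, 0.05, -6.2, 0, 0, 0.03],
    [0, 0.05, 0.05, -6.25, 0, 0, 0.03],
    [0, 0.05, 0.05, -6.25, 0, 0, 0.03],
    [1, 0.05, 0.05, -6.25, 0, 0, 0.03],
    [1, 0.05, 0.05, -6.25, 0, 0, 0.03],
    [1, 0.05, 0.05, -6.25, 0, 0, 0.03],
    [1, 0.05, 0.05, -6.25, 0, 0, 0.03],
    [1, 0.05, 0.05, -6.25, 0, 0, 0.03],
    [1, 0.05, 0.05, -6.25, 0, 0, 0.03]
  ],
  "squeeze": 30
}}

```text
t: 3.22
tool_pos: [0.6228, 0.1689, 0.0379]
orientation: [0.547, 3.093, 0.0]
force: [-0.4, -1.1, 0.5]
opening: 0.0575
```

Call:
{"api": "drive_tool", "payload": {
  "increments": [
    [1, 0, 0, 0, 0, 0, 0],
    [1, 0, 0, 0, 0, 0, 0],
    [1, 0, 0, 0, 0, 0, 0]
  ]
}}

```text
t: 3.47
tool_pos: [0.6227, 0.169, 0.0377]
orientation: [0.547, 3.093, 0.0]
force: [-0.0, 0.0, 3.4]
opening: 0.0538
```

Call:
{"api": "drive_tool", "payload": {
  "increments": [
    [1, 0, 0, 1, 0, 0, 0],
    [1, 0, 0, 2.5, 0, 0, 0],
    [1, -1, 0.85, 4, 0, 0, 0.1],
    [1, -2.2, 1.9, 4, 0, 0, 0.2],
    [1, -3.4, 2.9, 4, 0, 0, 0.3],
    [1, -4.6, 3.9, 4, 0, 0, 0.4],
    [1, -5.8, 4.9, 4, 0, 0, 0.5],
    [1, -6.8, 5.8, 4, 0, 0, 0.525],
    [1, -7.35, 6.28, 4, 0, 0, 0.525],
    [1, -7.35, 6.28, 3, 0, 0, 0.525],
    [1, -7.35, 6.28, 2, 0, 0, 0.525],
    [1, -7.35, 6.28, 2, 0, 0, 0.525],
    [1, -7.35, 6.28, 2, 0, 0, 0.525]
  ]
}}

```text
t: 4.55
tool_pos: [0.4366, 0.3247, 0.0851]
orientation: [0.275, -3.124, 0.004]
force: [-0.5, -0.4, -3.3]
opening: 0.0537
```

```bash
python3 - <<'E'
from h import *
c=cam("wrist");cv2.imwrite("pics/w3.png",cv2.resize(c["bgr"],None,fx=1.5,fy=1.5))
c=cam("scene");zoom(c,250,180,450,365,4,"s3")
E
```

```text
(no output)
```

View pics/w3.png

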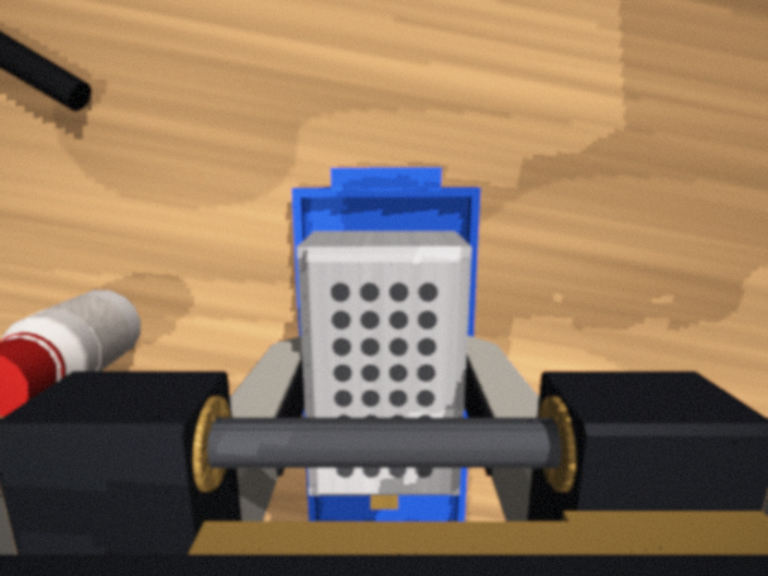

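View pics/s3.png

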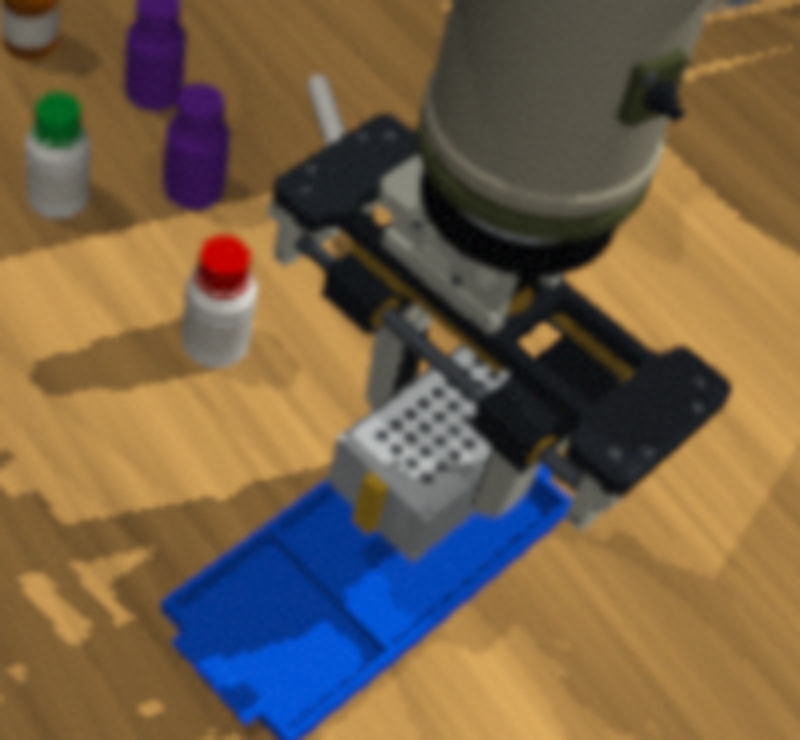

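Call:
{"api": "drive_tool", "payload": {
  "increments": [
    [1, 0, 0, -0.7, 0, 0, 0],
    [1, 0, 0, -1.3, 0, 0, 0],
    [1, 0, 0, -1.6, 0, 0, 0],
    [1, 0, 0, -1.75, 0, 0, 0],
    [1, 0, 0, -1.75, 0, 0, 0],
    [1, 0, 0, -1.75, 0, 0, 0],
    [1, 0, 0, -1.75, 0, 0, 0]
  ]
}}

```text
t: 5.23
tool_pos: [0.4396, 0.3264, 0.0449]
orientation: [-0.275, 3.128, 0.001]
force: [-0.4, 1.2, -4.1]
opening: 0.0535
```

Call:
{"api": "drive_tool", "payload": {
  "increments": [
    [1, 0, 0, -0.08, 0, 0, 0],
    [1, 0, 0, -0.16, 0, 0, 0],
    [1, 0, 0, -0.16, 0, 0, 0],
    [1, 0, 0, -0.16, 0, 0, 0]
  ]
}}

```text
t: 5.57
tool_pos: [0.4394, 0.3263, 0.0406]
orientation: [-0.275, 3.128, 0.001]
force: [-1.4, -1.0, 4.0]
opening: 0.054
```

Call:
{"api": "drive_tool", "payload": {
  "increments": [
    [0, 0, 0, 0, 0, 0, 0],
    [0, 0, 0, 0, 0, 0, 0],
    [0, 0, 0, 0, 0, 0, 0],
    [0, 0, 0, 0, 0, 0, 0],
    [0, 0, 0, 0, 0, 0, 0],
    [0, 0, 0, 1, 0, 0, 0],
    [0, 0, 0, 2.5, 0, 0, 0],
    [0, 0, 0, 4, 0, 0, 0],
    [0, 0, 0, 5.5, 0, 0, 0],
    [0, 0, 0, 6.4, 0, 0, 0],
    [0, 0, 0, 6.4, 0, 0, 0],
    [0, 0, 0, 6.4, 0, 0, 0]
  ]
}}

```text
t: 6.57
tool_pos: [0.4398, 0.3266, 0.2017]
orientation: [-0.275, 3.126, 0.003]
force: [0.4, 0.1, -0.2]
opening: 0.0929
```

```bash
python3 - <<'E'
from h import *
c=cam("wrist");cv2.imwrite("pics/w4.png",cv2.resize(c["bgr"],None,fx=1.5,fy=1.5))
print(tray(c,(100,120,60),(130,255,255)))
E
```

```text
[(array([0.46553421, 0.33039313]), (198.9162139892578, 86.1651611328125), 10.238240242004395)]
```

View pics/w4.png

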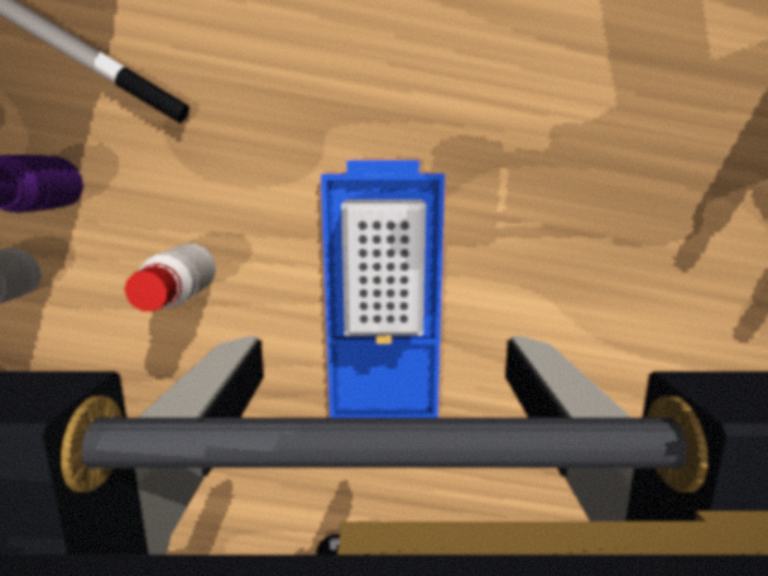

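```bash
python3 - <<'E'
from h import *
c=cam("wrist")
P=onz(c,np.array([[363,225],[404,225],[405,319],[363.5,319]])/1.5,.043)
print(P.mean(0).round(4),np.linalg.norm(P-np.roll(P,1,0),axis=1).round(4))
for i,j in((0,3),(1,2)):print(np.arctan2(*(P[j]-P[i])[[1,0]]).round(3))
y=.177;t=P.mean(0)[:2]-[.4705,.3315];print("in tray",t@[np.cos(y),np.sin(y)],t@[-np.sin(y),np.cos(y)])
E
```

```text
[0.4364 0.3256 0.043 ] [0.0632 0.0262 0.0632 0.0279]
0.169
0.197
in tray -0.034608024622317136 0.00019464434062560878
```

Call:
{"api": "drive_tool", "payload": {
  "increments": [
    [0, 7.56, -12.4, 0, 0, 0, -0.818],
    [0, 7.56, -12.4, 0, 0, 0, -0.818],
    [0, 7.56, -12.4, 0, 0, 0, -0.818],
    [0, 7.56, -12.4, 0, 0, 0, -0.818],
    [0, 7.56, -12.4, 0, 0, 0, -0.818],
    [0, 7.56, -12.4, 0, 0, 0, -0.818],
    [0, 7.56, -12.4, 0, 0, 0, -0.818],
    [0, 7.56, -12.4, 0, 0, 0, -0.818],
    [0, 7.56, -12.4, 0, 0, 0, -0.818],
    [0, 7.56, -12.4, 0, 0, 0, -0.818],
    [0, 7.56, -12.4, 0, 0, 0, -0.818],
    [0, 7.56, -12.4, 0, 0, 0, -0.818],
    [0, 7.56, -12.4, 0, 0, 0, -0.818]
  ]
}}

```text
t: 7.75
tool_pos: [0.6267, 0.0172, 0.1983]
orientation: [-0.99, -2.979, 0.0]
force: [-0.4, 0.6, 0.8]
opening: 0.093
```

```bash
python3 - <<'E'
from h import *
c=cam("wrist");cv2.imwrite("pics/w5.png",cv2.resize(c["bgr"],None,fx=1.5,fy=1.5))
E
```

```text
(no output)
```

View pics/w5.png

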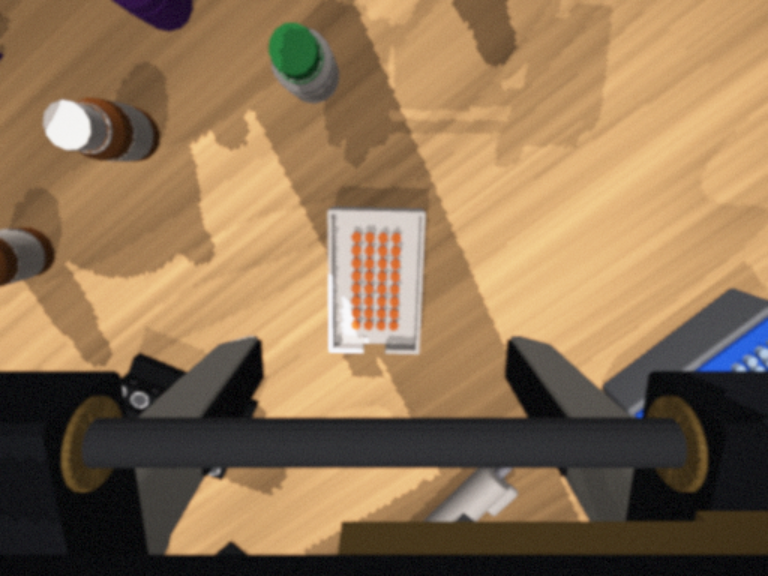

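```bash
python3 - <<'E'
from h import *
c=cam("wrist");zoom(c,200,125,300,245,6,"w5z")
P=onz(c,np.array([[327,209],[426,210],[419,354],[328,353]])/1.5,.030)
print(P.mean(0).round(4),np.linalg.norm(P-np.roll(P,1,0),axis=1).round(4))
for i,j in((0,3),(1,2)):print(np.arctan2(*(P[j]-P[i])[[1,0]]).round(3))
s=robot.read_state();r=R.from_rotvec(s["orientation"]).as_matrix();print(s["tool_pos"],np.arctan2(r[1,1],r[0,1]))
for n,p in(("green",[294,50]),("white",[66,125])):print(n,onz(c,np.array(p)/1.5,.072))
E
```

```text
[0.6297 0.008  0.03  ] [0.1018 0.0653 0.1019 0.0651]
-0.665
-0.667
[0.62708015 0.01733944 0.19919998] 0.9297888553564974
green [[0.49504679 0.0572776  0.072     ]]
white [[ 0.4494613  -0.06613038  0.072     ]]
```

View pics/w5z.png

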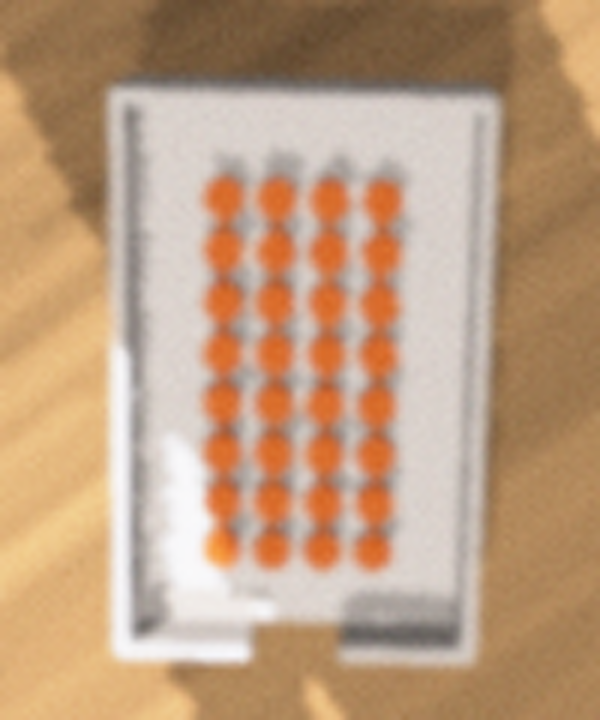

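Call:
{"api": "drive_tool", "payload": {
  "increments": [
    [0, 0.12, -0.33, -1.5, 0, 0, -0.025],
    [0, 0.12, -0.33, -3, 0, 0, -0.025],
    [0, 0.12, -0.33, -3.4, 0, 0, -0.025],
    [0, 0.12, -0.33, -3.4, 0, 0, -0.025],
    [0, 0.12, -0.33, -3.4, 0, 0, -0.025],
    [0, 0.12, -0.33, -3.4, 0, 0, -0.025]
  ]
}}

```text
t: 8.35
tool_pos: [0.6321, 0.0082, 0.1174]
orientation: [1.027, 2.965, 0.001]
force: [-0.6, 0.4, 1.0]
opening: 0.0928
```

```bash
python3 - <<'E'
from h import *
c=cam("wrist");cv2.imwrite("pics/w6.png",cv2.resize(c["bgr"],None,fx=1.5,fy=1.5))
s=robot.read_state();print(s["tool_pos"]); print(proj(c,[s["tool_pos"]*[1,1,0]+[0,0,.03]])*1.5)
E
```

```text
[0.63247489 0.00800129 0.11773706]
[[382.78115125 308.2077155 ]]
```

View pics/w6.png

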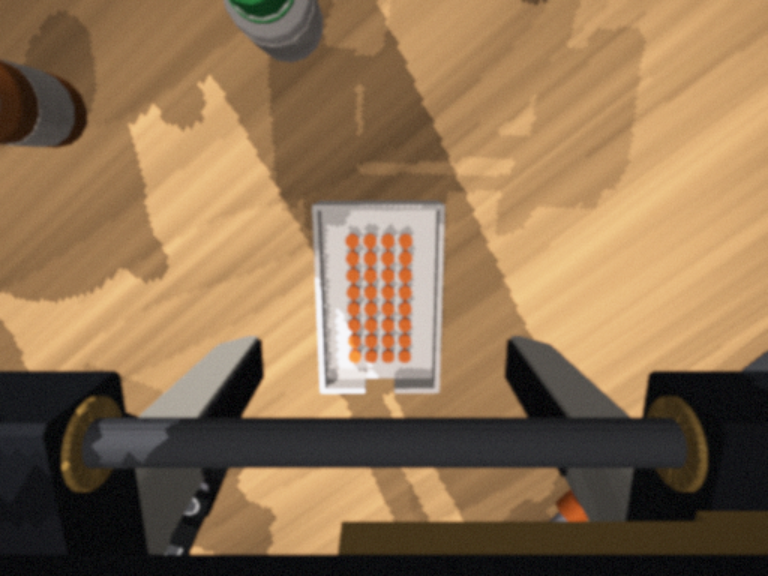

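```bash
python3 - <<'E'
from h import *
c=cam("wrist");s=robot.read_state();r=R.from_rotvec(s["orientation"]).as_matrix()
P=onz(c,np.array([[312,205],[444,205],[439,391],[321,392]])/1.5,.030)
print(P.mean(0).round(4),np.linalg.norm(P-np.roll(P,1,0),axis=1).round(4))
for i,j in((0,3),(1,2)):print(np.arctan2(*(P[j]-P[i])[[1,0]]).round(3))
print(s["tool_pos"],np.arctan2(r[1,1],r[0,1])-1.5708, (P.mean(0)-s["tool_pos"])@r)
E
```

```text
[0.6297 0.0079 0.03  ] [0.0999 0.0641 0.0994 0.0639]
-0.658
-0.661
[0.63251202 0.00789618 0.11771692] -0.6673581067432718 [ 0.00252372 -0.0019474   0.08770361]
```

Call:
{"api": "drive_tool", "payload": {
  "increments": [
    [0, -0.1, 0, -1.4, 0, 0, 0.007],
    [0, -0.1, 0, -2.6, 0, 0, 0.007],
    [0, -0.1, 0, -3.3, 0, 0, 0.007],
    [0, -0.1, 0, -3.38, 0, 0, 0.007],
    [0, -0.1, 0, -3.38, 0, 0, 0.007],
    [0, -0.1, 0, -3.38, 0, 0, 0.007],
    [1, -0.1, 0, -3.38, 0, 0, 0.007],
    [1, -0.1, 0, -3.38, 0, 0, 0.007],
    [1, -0.1, 0, -3.38, 0, 0, 0.007],
    [1, -0.1, 0, -3.38, 0, 0, 0.007],
    [1, -0.1, 0, -3.38, 0, 0, 0.007],
    [1, -0.1, 0, -3.38, 0, 0, 0.007],
    [1, -0.1, 0, -3.38, 0, 0, 0.007],
    [1, -0.1, 0, -3.38, 0, 0, 0.007]
  ],
  "squeeze": 20
}}

```text
t: 9.62
tool_pos: [0.6286, 0.0077, 0.0307]
orientation: [1.019, 2.971, 0.0]
force: [-0.8, 0.3, 5.4]
opening: 0.064
```

Call:
{"api": "drive_tool", "payload": {
  "increments": [
    [1, 0, 0, 1, 0, 0, 0],
    [1, 0, 0, 2.5, 0, 0, 0],
    [1, 0, 0, 4, 0, 0, 0.05],
    [1, -0.7, 1.2, 4.4, 0, 0, 0.1],
    [1, -1.4, 2.4, 4.4, 0, 0, 0.2],
    [1, -2.1, 3.6, 4.4, 0, 0, 0.3],
    [1, -2.8, 4.8, 4.4, 0, 0, 0.4],
    [1, -3.6, 6, 4.4, 0, 0, 0.5],
    [1, -4.3, 7.2, 4.4, 0, 0, 0.6],
    [1, -5, 8.4, 4.4, 0, 0, 0.7],
    [1, -5.8, 9.6, 4.4, 0, 0, 0.8],
    [1, -6.5, 10.8, 4.4, 0, 0, 0.838],
    [1, -7.2, 12, 4.4, 0, 0, 0.838],
    [1, -7.66, 12.73, 4.4, 0, 0, 0.838],
    [1, -7.66, 12.73, 3.4, 0, 0, 0.838],
    [1, -7.66, 12.73, 2.6, 0, 0, 0.838],
    [1, -7.66, 12.73, 2.6, 0, 0, 0.838],
    [1, -7.66, 12.73, 2.6, 0, 0, 0.838]
  ]
}}

```text
t: 11.12
tool_pos: [0.4354, 0.3252, 0.0937]
orientation: [0.278, -3.126, 0.003]
force: [0.1, 0.4, -1.1]
opening: 0.0636
```

```bash
python3 - <<'E'
from h import *
c=cam("wrist");cv2.imwrite("pics/w7.png",cv2.resize(c["bgr"],None,fx=1.5,fy=1.5))
c=cam("scene");zoom(c,270,220,410,365,5,"s7")
E
```

```text
(no output)
```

View pics/w7.png

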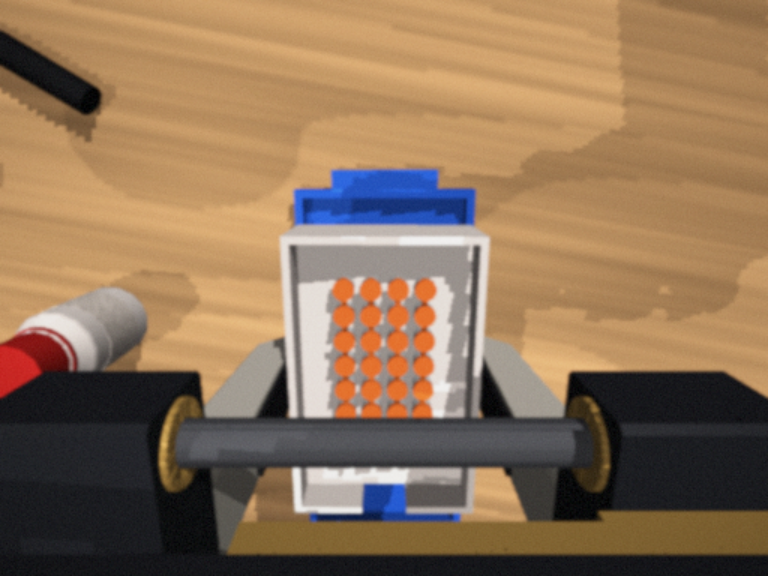

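View pics/s7.png

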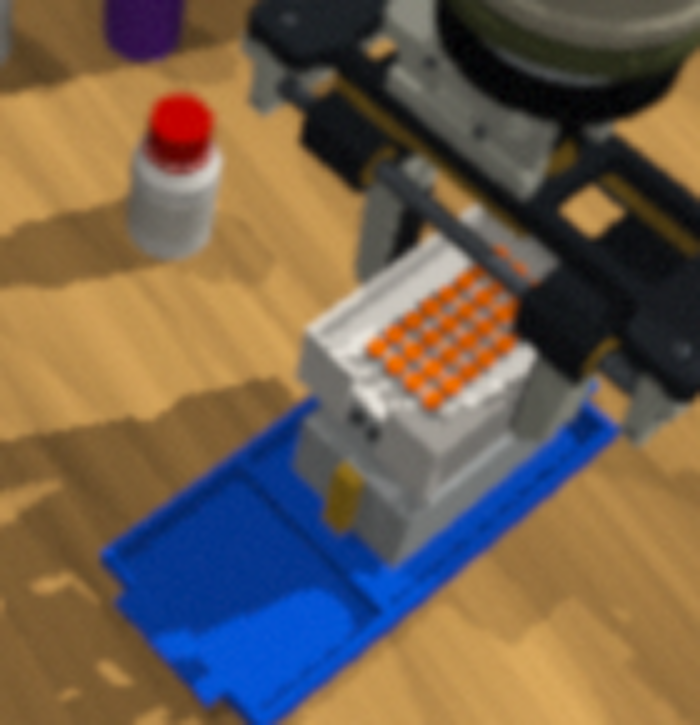

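Call:
{"api": "drive_tool", "payload": {
  "increments": [
    [1, 0, 0, -0.3, 0, 0, 0],
    [1, 0, 0, -0.5, 0, 0, 0],
    [1, 0, 0, -0.7, 0, 0, 0],
    [1, 0, 0, -0.85, 0, 0, 0],
    [1, 0, 0, -1.0, 0, 0, 0],
    [1, 0, 0, -1.0, 0, 0, 0],
    [1, 0, 0, -1.0, 0, 0, 0]
  ]
}}

```text
t: 11.8
tool_pos: [0.4365, 0.3258, 0.0698]
orientation: [0.278, -3.129, 0.001]
force: [0.0, 1.2, -0.5]
opening: 0.0639
```

Call:
{"api": "drive_tool", "payload": {
  "increments": [
    [1, 0, 0, -0.12, 0, 0, 0],
    [1, 0, 0, -0.24, 0, 0, 0],
    [1, 0, 0, -0.32, 0, 0, 0],
    [1, 0, 0, -0.38, 0, 0, 0],
    [1, 0, 0, -0.38, 0, 0, 0],
    [1, 0, 0, -0.38, 0, 0, 0]
  ]
}}

```text
t: 12.3
tool_pos: [0.4367, 0.3259, 0.0605]
orientation: [0.278, -3.129, 0.0]
force: [0.1, 1.8, -1.9]
opening: 0.0639
```

Call:
{"api": "drive_tool", "payload": {
  "increments": [
    [1, 0, 0, -0.05, 0, 0, 0],
    [1, 0, 0, -0.05, 0, 0, 0],
    [1, 0, 0, -0.05, 0, 0, 0]
  ]
}}

```text
t: 12.55
tool_pos: [0.437, 0.3261, 0.0596]
orientation: [-0.278, 3.129, 0.0]
force: [0.5, 0.4, -0.1]
opening: 0.0639
```

Call:
{"api": "drive_tool", "payload": {
  "increments": [
    [0, 0, 0, 0, 0, 0, 0],
    [0, 0, 0, 0, 0, 0, 0],
    [0, 0, 0, 0, 0, 0, 0],
    [0, 0, 0, 0, 0, 0, 0],
    [0, 0, 0, 0, 0, 0, 0],
    [0, 0, 0, 1, 0, 0, 0],
    [0, 0, 0, 2.5, 0, 0, 0],
    [0, 0, 0, 4, 0, 0, 0],
    [0, 0, 0, 5.5, 0, 0, 0],
    [0, 0, 0, 5.5, 0, 0, 0],
    [0, 0, 0, 5.5, 0, 0, 0]
  ]
}}

```text
t: 13.47
tool_pos: [0.4385, 0.3271, 0.2004]
orientation: [-0.277, 3.123, 0.005]
force: [-0.4, 0.3, -0.4]
opening: 0.093
```

```bash
python3 - <<'E'
from h import *
c=cam("wrist");cv2.imwrite("pics/w8.png",cv2.resize(c["bgr"],None,fx=1.5,fy=1.5))
c=cam("scene");zoom(c,270,220,410,365,5,"s8")
E
```

```text
(no output)
```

View pics/w8.png

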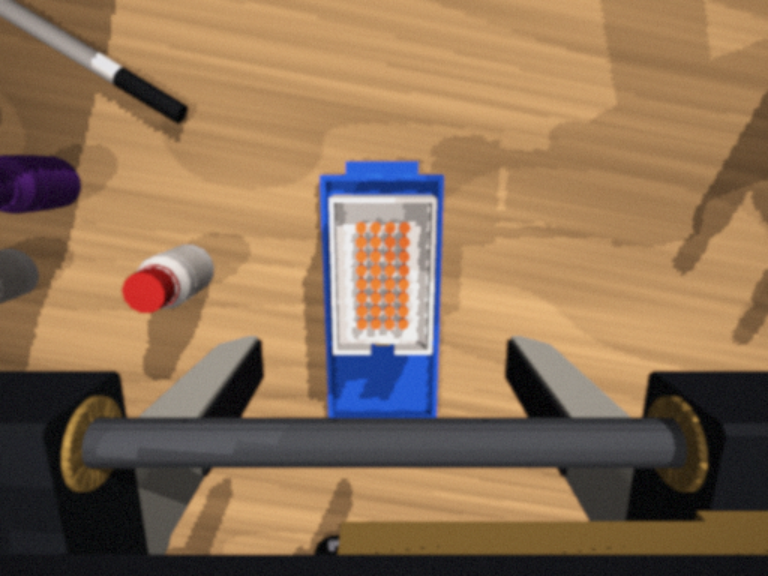

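View pics/s8.png

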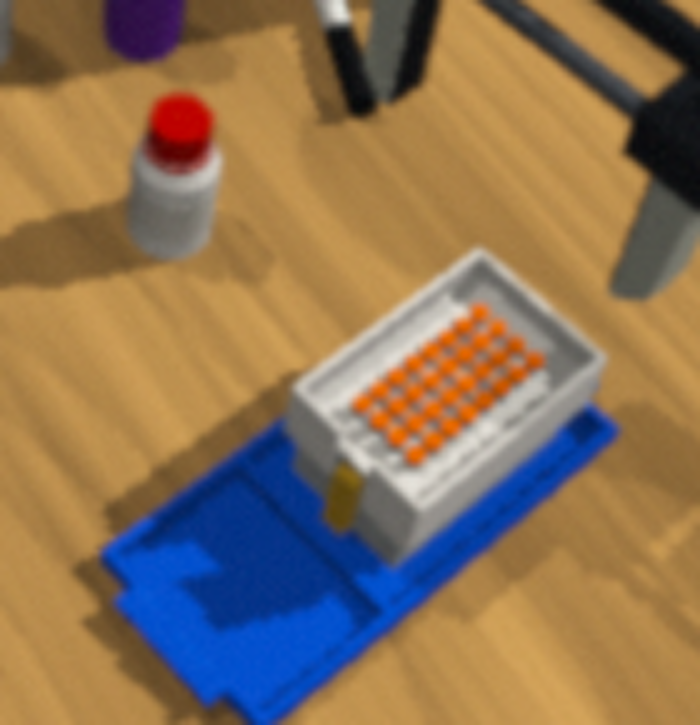

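Call:
{"api": "drive_tool", "payload": {
  "increments": [
    [0.35, 0.5, -15.6, 0, 0, 0, 0],
    [0.35, 0.5, -15.6, 0, 0, 0, 0],
    [0.35, 0.5, -15.6, 0, 0, 0, 0],
    [0.35, 0.5, -15.6, 0, 0, 0, 0],
    [0.35, 0.5, -15.6, 0, 0, 0, 0],
    [0.35, 0.5, -15.6, 0, 0, 0, 0],
    [0.35, 0.5, -15.6, 0, 0, 0, 0],
    [0.35, 0.5, -15.6, 0, 0, 0, 0],
    [0.35, 0.5, -15.6, 0, 0, 0, 0],
    [0.35, 0.5, -15.6, 0, 0, 0, 0],
    [0.35, 0.5, -15.6, 0, 0, 0, 0],
    [0.35, 0.5, -15.6, 0, 0, 0, 0],
    [0.35, 0.5, -15.6, 0, 0, 0, 0],
    [0.35, 0.5, -15.6, 0, 0, 0, 0]
  ]
}}

```text
t: 14.73
tool_pos: [0.4488, -0.0627, 0.196]
orientation: [0.28, -3.128, -0.001]
force: [0.5, 0.0, 0.4]
opening: 0.0603
```

```bash
python3 - <<'E'
from h import *
c=cam("wrist");cv2.imwrite("pics/w9.png",cv2.resize(c["bgr"],None,fx=1.5,fy=1.5))
s=robot.read_state();print(s["tool_pos"]);print(proj(c,[s["tool_pos"]*[1,1,0]+[0,0,.072],s["tool_pos"]*[1,1,0]])*1.5)
E
```

```text
[ 0.44905874 -0.06266446  0.19633571]
[[383.67379454 290.18168961]
 [383.54599848 265.28597268]]
```

View pics/w9.png

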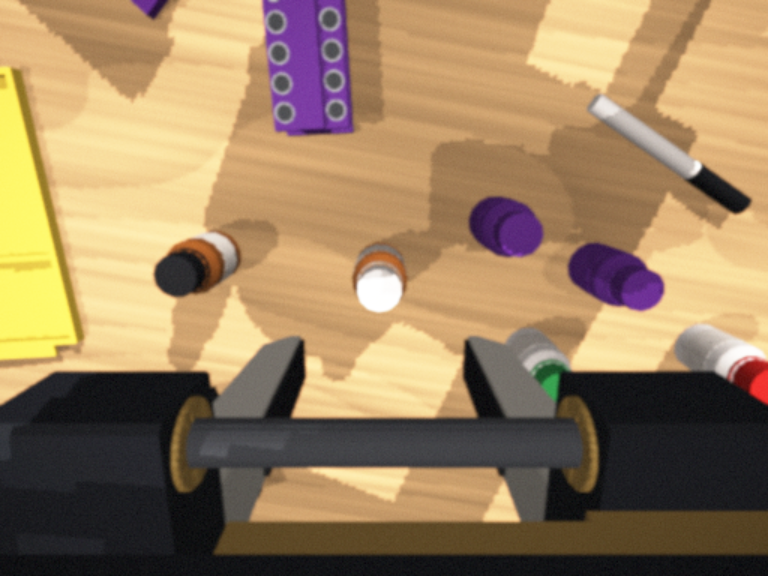

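Call:
{"api": "drive_tool", "payload": {
  "increments": [
    [0.35, 0, -0.1, -1.5, 0, 0, 0],
    [0.35, 0, -0.1, -3, 0, 0, 0],
    [0.35, 0, -0.1, -4.5, 0, 0, 0],
    [0.35, 0, -0.1, -5.7, 0, 0, 0],
    [0.35, 0, -0.1, -6.2, 0, 0, 0],
    [0.35, 0, -0.1, -6.2, 0, 0, 0],
    [0.35, 0, -0.1, -6.2, 0, 0, 0],
    [1, 0, -0.1, -6.2, 0, 0, 0],
    [1, 0, -0.1, -6.2, 0, 0, 0],
    [1, 0, -0.1, -6.2, 0, 0, 0],
    [1, 0, -0.1, -6.2, 0, 0, 0],
    [1, 0, -0.1, -6.2, 0, 0, 0],
    [1, 0, -0.1, -6.2, 0, 0, 0]
  ],
  "squeeze": 15
}}

```text
t: 15.87
tool_pos: [0.4501, -0.0667, 0.043]
orientation: [-0.278, 3.127, -0.001]
force: [-0.8, 1.1, 6.8]
opening: 0.0359
```

Call:
{"api": "drive_tool", "payload": {
  "increments": [
    [1, 0, 0, 1, 0, 0, 0],
    [1, 0, 0, 2.5, 0, 0, 0],
    [1, 0, 0, 4, 0, 0, 0],
    [1, 0.2, 1, 4.2, 0, 0, 0],
    [1, 0.5, 2.5, 4.2, 0, 0, 0],
    [1, 0.8, 4, 4.2, 0, 0, 0],
    [1, 1.1, 5.5, 4.2, 0, 0, 0],
    [1, 1.4, 7, 4.2, 0, 0, 0],
    [1, 1.7, 8.5, 4.2, 0, 0, 0],
    [1, 2, 10, 4.2, 0, 0, 0],
    [1, 2.3, 11.5, 4.2, 0, 0, 0],
    [1, 2.6, 13, 4.2, 0, 0, 0],
    [1, 2.9, 14.5, 4.2, 0, 0, 0],
    [1, 3.1, 15.7, 4.2, 0, 0, 0],
    [1, 3.2, 16.36, 4, 0, 0, 0],
    [1, 3.2, 16.36, 3, 0, 0, 0],
    [1, 3.2, 16.36, 2, 0, 0, 0],
    [1, 3.2, 16.36, 1, 0, 0, 0],
    [1, 3.2, 16.36, 0.8, 0, 0, 0],
    [1, 3.2, 16.36, 0.8, 0, 0, 0]
  ]
}}

```text
t: 17.53
tool_pos: [0.5272, 0.3412, 0.059]
orientation: [0.277, -3.124, 0.004]
force: [-1.0, 0.4, -0.4]
opening: 0.0357
```

```bash
python3 - <<'E'
from h import *
c=cam("wrist");cv2.imwrite("pics/w10.png",cv2.resize(c["bgr"],None,fx=1.5,fy=1.5))
c=cam("scene");zoom(c,270,200,410,365,4.5,"s10")
s=robot.read_state();t=s["tool_pos"][:2]-[.4705,.3315];y=.177;print(s["tool_pos"],t@[np.cos(y),np.sin(y)],t@[-np.sin(y),np.cos(y)])
E
```

```text
[0.52976528 0.34252541 0.06297992] 0.06028065909329861 0.00041788221899583786
```

View pics/s10.png

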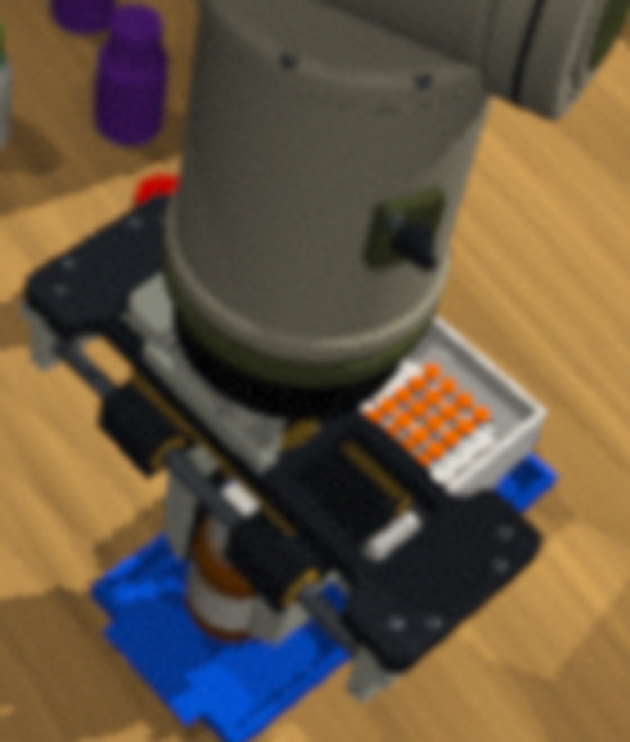

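View pics/w10.png

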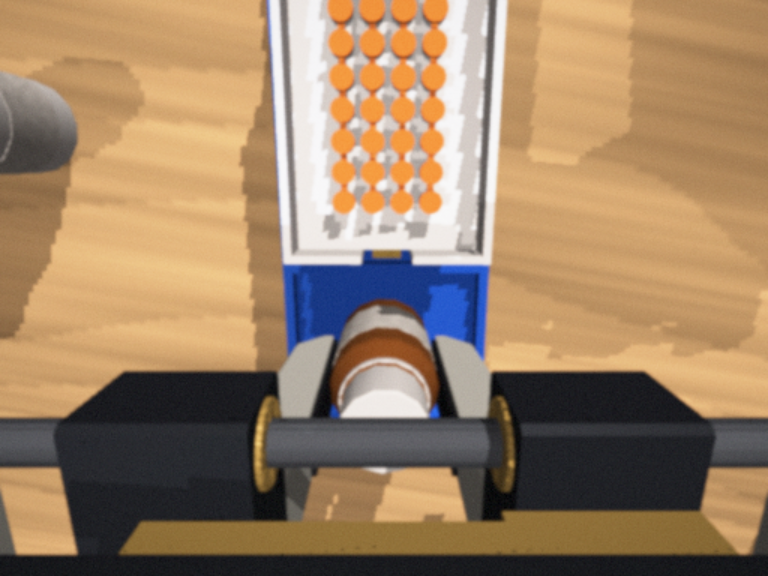

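Call:
{"api": "drive_tool", "payload": {
  "increments": [
    [1, 0, 0, -0.3, 0, 0, 0],
    [1, 0, 0, -0.55, 0, 0, 0],
    [1, 0, 0, -0.65, 0, 0, 0],
    [1, 0, 0, -0.65, 0, 0, 0],
    [1, 0, 0, -0.65, 0, 0, 0]
  ]
}}

```text
t: 18.05
tool_pos: [0.5294, 0.3425, 0.0459]
orientation: [-0.278, 3.129, 0.0]
force: [0.2, -0.2, 0.9]
opening: 0.0356
```

Call:
{"api": "drive_tool", "payload": {
  "increments": [
    [0.35, 0, 0, 0, 0, 0, 0],
    [0.35, 0, 0, 0, 0, 0, 0],
    [0.35, 0, 0, 0, 0, 0, 0],
    [0.35, 0, 0, 0.5, 0, 0, 0],
    [0.35, 0, 0, 1.5, 0, 0, 0],
    [0.35, 0, 0, 3, 0, 0, 0],
    [0.35, 0, 0, 4.5, 0, 0, 0],
    [0.35, 0, 0, 6.2, 0, 0, 0],
    [0.35, 0, 0, 6.2, 0, 0, 0],
    [0.35, 0, 0, 6.2, 0, 0, 0]
  ]
}}

```text
t: 18.88
tool_pos: [0.5315, 0.3437, 0.2065]
orientation: [-0.277, 3.121, 0.005]
force: [-0.1, 0.2, -0.7]
opening: 0.0601
```

```bash
python3 - <<'E'
from h import *
c=cam("wrist");cv2.imwrite("pics/w11.png",cv2.resize(c["bgr"],None,fx=1.5,fy=1.5))
E
```

```text
(no output)
```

View pics/w11.png

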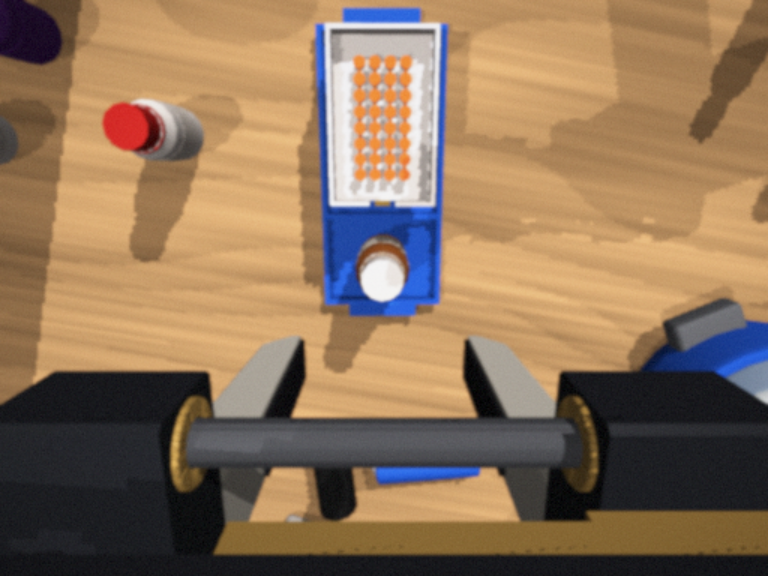

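Call:
{"api": "drive_tool", "payload": {
  "increments": [
    [0, 3.6, -20.7, 0, 0, 0, -2.85],
    [0, 3.6, -20.7, 0, 0, 0, -2.85],
    [0, 3.6, -20.7, 0, 0, 0, -2.85],
    [0, 3.6, -20.7, 0, 0, 0, -2.85],
    [0, 3.6, -20.7, 0, 0, 0, -2.85],
    [0, 3.6, -20.7, 0, 0, 0, -2.85],
    [0, 3.6, -20.7, 0, 0, 0, -2.85],
    [0, 3.6, -20.7, 0, 0, 0, -2.85],
    [0, 3.6, -20.7, 0, 0, 0, -2.85],
    [0, 3.6, -20.7, 0, 0, 0, -2.85],
    [0, 3.6, -20.7, 0, 0, 0, -2.85],
    [0, 3.6, -20.7, 0, 0, 0, -2.85],
    [0, 3.6, -20.7, 0, 0, 0, -2.85],
    [0, 3.6, -20.7, 0, 0, 0, -2.85],
    [0, 3.6, -20.7, 0, 0, 0, -2.85],
    [0, 3.6, -20.7, 0, 0, 0, -2.85],
    [0, 3.6, -20.7, 0, 0, 0, -2.85],
    [0, 3.6, -20.7, 0, 0, 0, -2.85],
    [0, 3.6, -20.7, 0, 0, 0, -2.85],
    [0, 3.6, -20.7, 0, 0, 0, -2.85]
  ]
}}

```text
t: 20.6
tool_pos: [0.618, -0.1747, 0.1983]
orientation: [-2.883, -1.24, 0.004]
force: [-0.8, 0.2, -0.5]
opening: 0.0926
```

Call:
{"api": "drive_tool", "payload": {
  "increments": [
    [0, 0.1, 0, 0, 0, 0, -0.345],
    [0, 0.1, 0, 0, 0, 0, -0.345],
    [0, 0.1, 0, 0, 0, 0, -0.345],
    [0, 0.1, 0, 0, 0, 0, -0.345],
    [0, 0.1, 0, 0, 0, 0, -0.345]
  ]
}}

```text
t: 21.02
tool_pos: [0.6209, -0.1747, 0.1989]
orientation: [-3.051, -0.742, 0.004]
force: [0.2, 0.4, 0.1]
opening: 0.0926
```

```bash
cat >> h.py <<'E'
def psi():
    s=robot.read_state();r=R.from_rotvec(s["orientation"]).as_matrix();return s["tool_pos"],np.arctan2(r[1,1],r[0,1]),s["q"][5]
E
python3 - <<'E'
from h import *
print(psi())
c=cam("wrist");cv2.imwrite("pics/w12.png",cv2.resize(c["bgr"],None,fx=1.5,fy=1.5))
E
```

```text
(array([ 0.62085246, -0.17472269,  0.19894046]), np.float64(-1.0938320171821259), np.float64(0.7400329256742286))
```

View pics/w12.png

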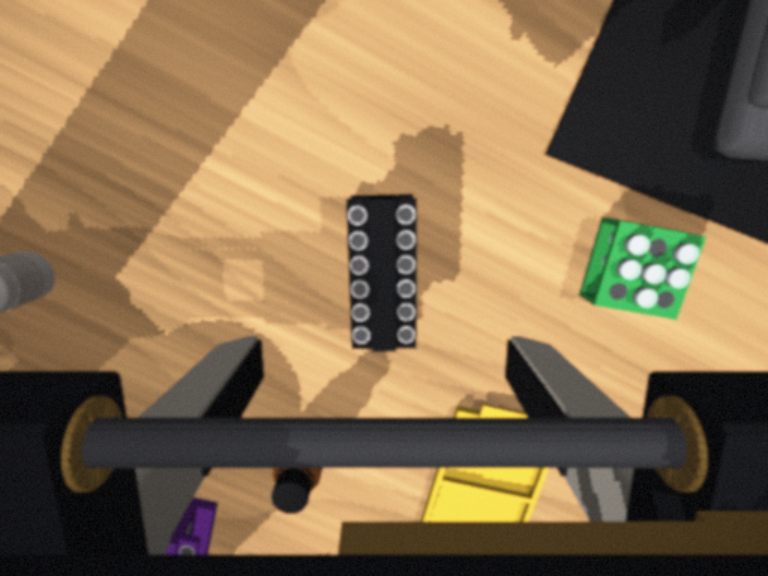

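```bash
python3 - <<'E'
from h import *
c=cam("wrist");s=robot.read_state();r=R.from_rotvec(s["orientation"]).as_matrix()
P=onz(c,np.array([[357,215],[405,214.5],[406,335],[361,335]])/1.5,.045)
print(P.mean(0).round(4),np.linalg.norm(P-np.roll(P,1,0),axis=1).round(4))
for i,j in((0,3),(1,2)):print(np.arctan2(*(P[j]-P[i])[[1,0]]).round(3))
print((P.mean(0)-s["tool_pos"])@r)
for n,p in (("black",(293,500)),):print(n,onz(c,np.array(p)/1.5,.072))
print(onz(c,np.array([[446,471],[535,492]])/1.5,.01))
E
```

```text
[ 0.6219 -0.1733  0.045 ] [0.0804 0.0302 0.0807 0.0304]
-2.645
-2.644
[ 0.0015178  -0.00083705  0.15463412]
black [[ 0.46144669 -0.18811621  0.072     ]]
[[ 0.49329375 -0.29837891  0.01      ]
 [ 0.50980861 -0.37381987  0.01      ]]
```

Call:
{"api": "drive_tool", "payload": {
  "increments": [
    [0, 0.04, 0.05, -1.5, 0, 0, 0.02],
    [0, 0.04, 0.05, -3, 0, 0, 0.02],
    [0, 0.04, 0.05, -4.5, 0, 0, 0.02],
    [0, 0.04, 0.05, -5.6, 0, 0, 0.02],
    [0, 0.04, 0.05, -6.08, 0, 0, 0.02],
    [0, 0.04, 0.05, -6.08, 0, 0, 0.02],
    [0, 0.04, 0.05, -6.08, 0, 0, 0.02],
    [1, 0.04, 0.05, -6.08, 0, 0, 0.02],
    [1, 0.04, 0.05, -6.08, 0, 0, 0.02],
    [1, 0.04, 0.05, -6.08, 0, 0, 0.02],
    [1, 0.04, 0.05, -6.08, 0, 0, 0.02],
    [1, 0.04, 0.05, -6.08, 0, 0, 0.02],
    [1, 0.04, 0.05, -6.08, 0, 0, 0.02],
    [1, 0.04, 0.05, -6.08, 0, 0, 0.02],
    [1, 0.04, 0.05, -6.08, 0, 0, 0.02],
    [1, 0.04, 0.05, -6.08, 0, 0, 0.02],
    [1, 0.04, 0.05, -6.08, 0, 0, 0.02],
    [1, 0.04, 0.05, -6.08, 0, 0, 0.02]
  ],
  "squeeze": 25
}}

```text
t: 22.62
tool_pos: [0.6226, -0.1736, 0.0486]
orientation: [-3.046, -0.768, 0.0]
force: [-3.0, 0.9, 1.6]
opening: 0.0436
```

Call:
{"api": "drive_tool", "payload": {
  "increments": [
    [1, 0, 0, 1, 0, 0, 0],
    [1, 0, 0, 2.5, 0, 0, 0],
    [1, -0.3, -0.3, 4, 0, 0, 0],
    [1, -1.2, -1.1, 4.4, 0, 0, -0.05],
    [1, -2.3, -2.1, 4.4, 0, 0, -0.1],
    [1, -3.4, -3.2, 4.4, 0, 0, -0.2],
    [1, -4.5, -4.2, 4.4, 0, 0, -0.267],
    [1, -5.6, -5.2, 4.4, 0, 0, -0.267],
    [1, -6.7, -6.2, 4.4, 0, 0, -0.267],
    [1, -7.42, -6.9, 4.4, 0, 0, -0.267],
    [1, -7.42, -6.9, 4.4, 0, 0, -0.267],
    [1, -7.42, -6.9, 4.4, 0, 0, -0.267],
    [1, -7.42, -6.9, 4.4, 0, 0, -0.267]
  ]
}}

```text
t: 23.7
tool_pos: [0.4374, -0.346, 0.1583]
orientation: [-3.121, -0.355, -0.0]
force: [-0.2, 0.2, -2.5]
opening: 0.0436
```

```bash
python3 - <<'E'
from h import *
print(psi())
c=cam("wrist");cv2.imwrite("pics/w13.png",cv2.resize(c["bgr"],None,fx=1.5,fy=1.5))
c=cam("side");zoom(c,200,180,380,384,3.2,"d13")
E
```

```text
(array([ 0.43736097, -0.34599736,  0.1582816 ]), np.float64(-1.3445699371728117), np.float64(0.5829593332731714))
```

View pics/w13.png

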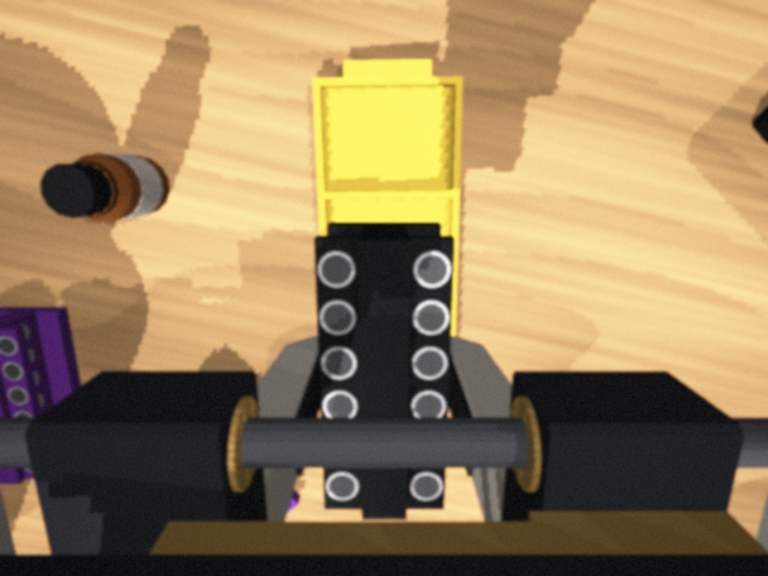

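View pics/d13.png

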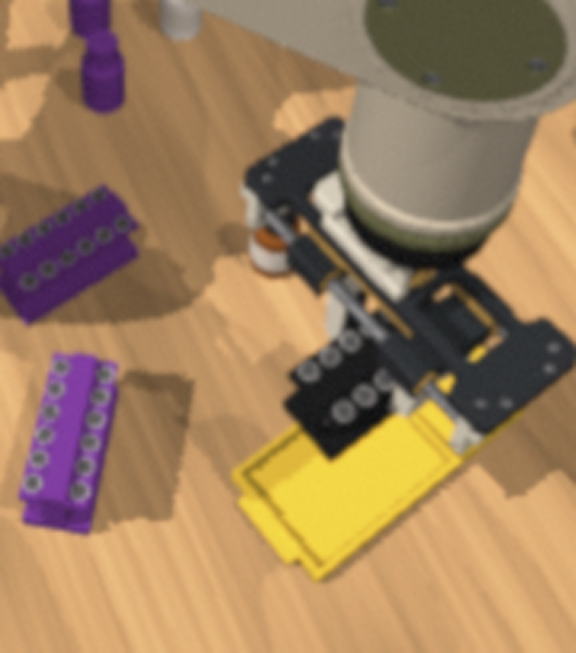

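```bash
python3 - <<'E'
from h import *
c=cam("wrist");s=robot.read_state()
P=onz(c,np.array([[313,77],[462,77],[321,191],[458,191],[453,333]])/1.5,.01);print(P.round(4))
d=P[1]-P[0];print(np.linalg.norm(d),np.arctan2(d[1],d[0])+np.pi/2); e=P[4]-P[1];print(np.arctan2(e[1],e[0])+np.pi)
y=.22;m=(P[0]+P[1])/2;u=np.array([np.cos(y),np.sin(y)])
C=m[:2]-.095*u;print("centre",C,"bay",C-.032*u,"short",C+.061*u); print("ribdist",np.linalg.norm((P[2]+P[3])/2-m))
print("black",onz(c,np.array([[76,190]])/1.5,.072))
E
```

```text
[[ 0.5468 -0.2786  0.01  ]
 [ 0.5661 -0.3619  0.01  ]
 [ 0.4848 -0.2954  0.01  ]
 [ 0.5037 -0.3768  0.01  ]
 [ 0.4144 -0.398   0.01  ]]
0.08558176711985767 0.2281469725113674
0.233326879557608
centre [ 0.46372859 -0.34099378] bay [ 0.43249987 -0.34797713] short [ 0.52325833 -0.32768177]
ribdist 0.06414374190309749
black [[ 0.46360063 -0.1882007   0.072     ]]
```

Call:
{"api": "drive_tool", "payload": {
  "increments": [
    [1, -0.18, -0.13, -1.2, 0, 0, 0.004],
    [1, -0.18, -0.13, -2.4, 0, 0, 0.004],
    [1, -0.18, -0.13, -3.3, 0, 0, 0.004],
    [1, -0.18, -0.13, -3.7, 0, 0, 0.004],
    [1, -0.18, -0.13, -3.8, 0, 0, 0.004],
    [1, -0.18, -0.13, -3.8, 0, 0, 0.004],
    [1, -0.18, -0.13, -3.8, 0, 0, 0.004]
  ]
}}

```text
t: 24.43
tool_pos: [0.4339, -0.3501, 0.0652]
orientation: [3.119, 0.362, 0.002]
force: [0.2, -0.8, -2.6]
opening: 0.0434
```

```bash
python3 - <<'E'
from h import *
print(psi())
c=cam("wrist");cv2.imwrite("pics/w14.png",cv2.resize(c["bgr"],None,fx=1.5,fy=1.5))
c=cam("side");zoom(c,250,230,380,384,4,"d14")
E
```

```text
(array([ 0.43388721, -0.35011735,  0.06522089]), np.float64(-1.3393979196475545), np.float64(0.5684696224163555))
```

View pics/w14.png

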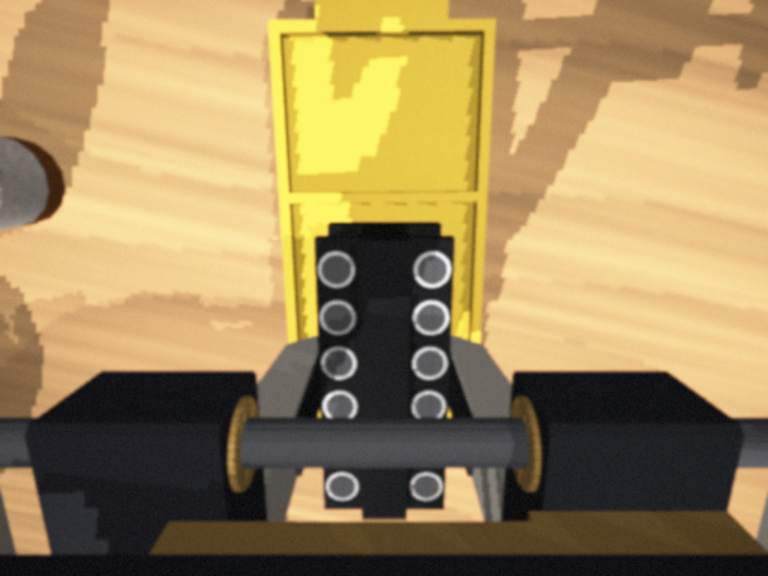

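View pics/d14.png

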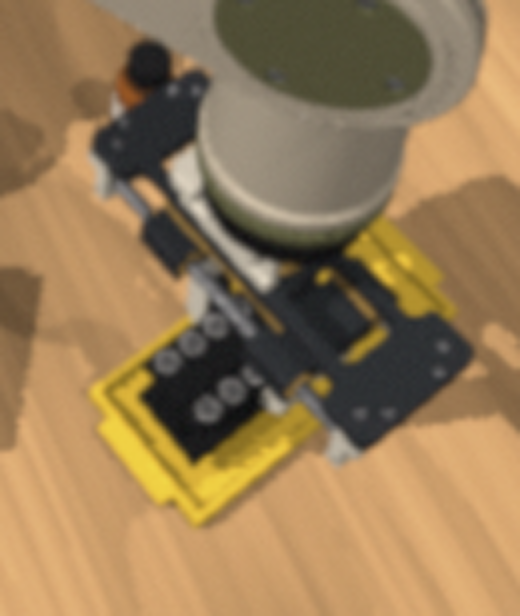

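```bash
python3 - <<'E'
from h import *
c=cam("wrist");s=robot.read_state()
P=onz(c,np.array([[270,20],[495,20],[289,204],[485,202]])/1.5,.01);print(P.round(4))
d=P[1]-P[0];print(np.linalg.norm(d),np.arctan2(d[1],d[0])+np.pi/2)
y=.229;m=(P[0]+P[1])/2;u=np.array([np.cos(y),np.sin(y)])
C=m[:2]-.095*u;r=(P[2]+P[3])/2;C2=r[:2]-.027*u
for k in(C,C2):print("centre",k,"TCP in tray",(s["tool_pos"][:2]-k)@u,(s["tool_pos"][:2]-k)@[-u[1],u[0]],"short",k+.061*u)
E
```

```text
[[ 0.5463 -0.28    0.01  ]
 [ 0.566  -0.3634  0.01  ]
 [ 0.48   -0.2994  0.01  ]
 [ 0.4996 -0.379   0.01  ]]
0.08560851998299523 0.23211484189097575
centre [ 0.46366356 -0.34326055] TCP in tray -0.030652058903622187 -0.0002778998236757239 short [ 0.52307108 -0.32941332]
centre [ 0.46350464 -0.34532912] TCP in tray -0.030027723011314844 0.0017005890606867544 short [ 0.52291217 -0.33148189]
```

Call:
{"api": "drive_tool", "payload": {
  "increments": [
    [1, -0.05, 0, -0.2, 0, 0, 0],
    [1, -0.05, 0, -0.4, 0, 0, 0],
    [1, -0.05, 0, -0.52, 0, 0, 0],
    [1, -0.05, 0, -0.54, 0, 0, 0],
    [1, -0.05, 0, -0.54, 0, 0, 0],
    [1, -0.05, 0, -0.54, 0, 0, 0]
  ]
}}

```text
t: 25.08
tool_pos: [0.4314, -0.3498, 0.0511]
orientation: [3.121, 0.362, -0.0]
force: [-4.7, 3.1, 10.0]
opening: 0.0435
```

Call:
{"api": "drive_tool", "payload": {
  "increments": [
    [0.2, 0, 0, 0, 0, 0, 0],
    [0.2, 0, 0, 0, 0, 0, 0],
    [0.2, 0, 0, 0, 0, 0, 0],
    [0.2, 0, 0, 0, 0, 0, 0],
    [0.2, 0, 0, 1, 0, 0, 0],
    [0.2, 0, 0, 2.5, 0, 0, 0],
    [0.2, 0, 0, 4, 0, 0, 0],
    [0.2, 0, 0, 5.5, 0, 0, 0],
    [0.2, 0, 0, 6, 0, 0, 0],
    [0.2, 0, 0, 6, 0, 0, 0],
    [0.2, 0, 0, 6, 0, 0, 0]
  ]
}}

```text
t: 26.0
tool_pos: [0.4319, -0.3499, 0.2006]
orientation: [3.119, 0.362, 0.002]
force: [-0.4, 0.2, -0.7]
opening: 0.0744
```

```bash
python3 - <<'E'
from h import *
print(psi())
c=cam("wrist");cv2.imwrite("pics/w15.png",cv2.resize(c["bgr"],None,fx=1.5,fy=1.5))
E
```

```text
(array([ 0.43187636, -0.34993417,  0.20064187]), np.float64(-1.3400231198597472), np.float64(0.5668382711734052))
```

View pics/w15.png

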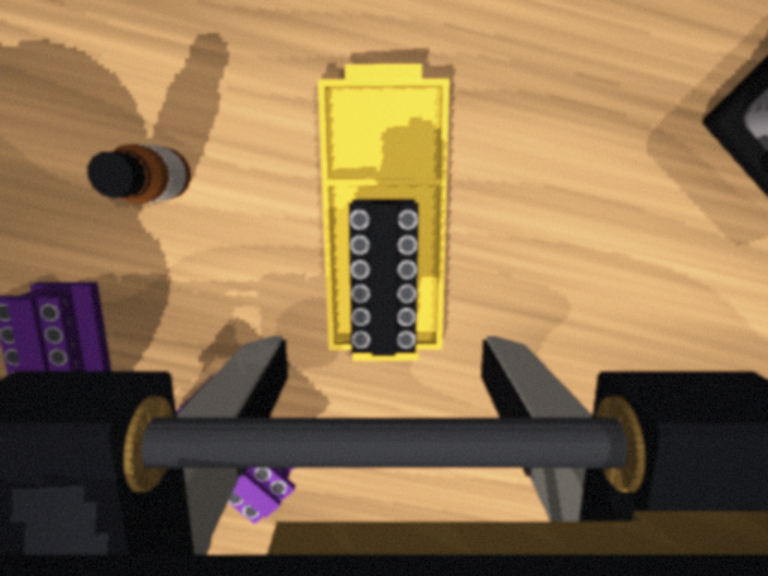

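```bash
python3 - <<'E'
from h import *
c=cam("wrist")
P=onz(c,np.array([[360,219],[407.5,219],[406.5,339],[361,340]])/1.5,.048).mean(0)
Q=onz(c,np.array([[318,80],[451,80],[442,348],[330,348]])/1.5,.01)
y=.23;u=np.array([np.cos(y),np.sin(y)]);v=np.array([-u[1],u[0]])
C=Q.mean(0);print(C,P,(P-C)[:2]@u,(P-C)[:2]@v, np.linalg.norm(Q-np.roll(Q,1,0),axis=1)); print("short",C[:2]+.061*u)
E
```

```text
[ 0.46258744 -0.34289698  0.01      ] [ 0.43072477 -0.34933036  0.048     ] -0.03249027739699437 0.001000010740835856 [0.18805989 0.08716515 0.18797141 0.08503867]
short [ 0.52198109 -0.32899035]
```

Call:
{"api": "drive_tool", "payload": {
  "increments": [
    [0.35, 2.52, 16.3, 0, 0, 0, 0],
    [0.35, 2.52, 16.3, 0, 0, 0, 0],
    [0.35, 2.52, 16.3, 0, 0, 0, 0],
    [0.35, 2.52, 16.3, 0, 0, 0, 0],
    [0.35, 2.52, 16.3, 0, 0, 0, 0],
    [0.35, 2.52, 16.3, 0, 0, 0, 0],
    [0.35, 2.52, 16.3, 0, 0, 0, 0],
    [0.35, 2.52, 16.3, 0, 0, 0, 0],
    [0.35, 2.52, 16.3, 0, 0, 0, 0],
    [0.35, 2.52, 16.3, 0, 0, 0, 0],
    [0.35, 2.52, 16.3, 0, 0, 0, 0],
    [0.35, 2.52, 16.3, 0, 0, 0, 0],
    [0.35, 2.52, 16.3, 0, 0, 0, 0],
    [0.35, 2.52, 16.3, 0, 0, 0, 0]
  ]
}}

```text
t: 27.27
tool_pos: [0.4938, 0.0569, 0.1989]
orientation: [3.121, 0.36, -0.004]
force: [-0.0, -0.2, 0.5]
opening: 0.0602
```

```bash
python3 - <<'E'
from h import *
c=cam("wrist");cv2.imwrite("pics/w16.png",cv2.resize(c["bgr"],None,fx=1.5,fy=1.5))
s=robot.read_state();print(s["tool_pos"]);print(proj(c,[s["tool_pos"]*[1,1,0]+[0,0,.072],s["tool_pos"]*[1,1,0]])*1.5)
E
```

```text
[0.49406835 0.05665946 0.19926291]
[[383.93045358 289.59923335]
 [383.94599884 264.65538312]]
```

View pics/w16.png

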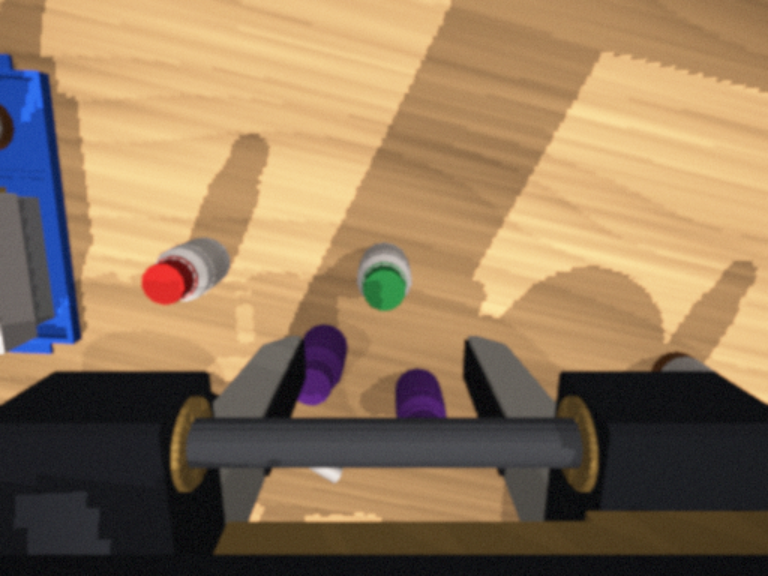

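Call:
{"api": "drive_tool", "payload": {
  "increments": [
    [0.35, 0.03, 0.03, -1.5, 0, 0, 0],
    [0.35, 0.03, 0.03, -3, 0, 0, 0],
    [0.35, 0.03, 0.03, -4.5, 0, 0, 0],
    [0.35, 0.03, 0.03, -5.7, 0, 0, 0],
    [0.35, 0.03, 0.03, -6.25, 0, 0, 0],
    [0.35, 0.03, 0.03, -6.25, 0, 0, 0],
    [0.35, 0.03, 0.03, -6.25, 0, 0, 0],
    [1, 0.03, 0.03, -6.25, 0, 0, 0],
    [1, 0.03, 0.03, -6.25, 0, 0, 0],
    [1, 0.03, 0.03, -6.25, 0, 0, 0],
    [1, 0.03, 0.03, -6.25, 0, 0, 0],
    [1, 0.03, 0.03, -6.25, 0, 0, 0],
    [1, 0.03, 0.03, -6.25, 0, 0, 0],
    [1, 0.03, 0.03, -6.25, 0, 0, 0]
  ],
  "squeeze": 15
}}

```text
t: 28.48
tool_pos: [0.4962, 0.0586, 0.0451]
orientation: [3.12, 0.362, 0.003]
force: [-1.2, -0.7, 5.9]
opening: 0.0354
```

Call:
{"api": "drive_tool", "payload": {
  "increments": [
    [1, 0, 0, 1, 0, 0, 0],
    [1, 0, 0, 2.5, 0, 0, 0],
    [1, 0, 0, 4, 0, 0, 0],
    [1, 0, -1, 4.2, 0, 0, 0],
    [1, 0.2, -2.5, 4.2, 0, 0, 0],
    [1, 0.3, -4, 4.2, 0, 0, 0],
    [1, 0.5, -5.5, 4.2, 0, 0, 0],
    [1, 0.6, -7, 4.2, 0, 0, 0],
    [1, 0.7, -8.5, 4.2, 0, 0, 0],
    [1, 0.8, -10, 4.2, 0, 0, 0],
    [1, 0.9, -11.5, 4.2, 0, 0, 0],
    [1, 1, -13, 4.2, 0, 0, 0],
    [1, 1.05, -14.5, 4.2, 0, 0, 0],
    [1, 1.05, -15.5, 4.2, 0, 0, 0],
    [1, 1.05, -15.5, 4, 0, 0, 0],
    [1, 1.05, -15.5, 3, 0, 0, 0],
    [1, 1.05, -15.5, 2, 0, 0, 0],
    [1, 1.05, -15.5, 1, 0, 0, 0],
    [1, 1.05, -15.5, 0.8, 0, 0, 0],
    [1, 1.05, -15.5, 0.8, 0, 0, 0]
  ]
}}

```text
t: 30.15
tool_pos: [0.5196, -0.3268, 0.061]
orientation: [-3.116, -0.362, 0.007]
force: [-0.1, 0.6, -0.2]
opening: 0.0354
```

```bash
python3 - <<'E'
from h import *
c=cam("wrist");cv2.imwrite("pics/w17.png",cv2.resize(c["bgr"],None,fx=1.5,fy=1.5))
c=cam("side");zoom(c,220,210,380,384,4,"d17")
s=robot.read_state();t=s["tool_pos"][:2]-[.463,-.343];y=.23;print(s["tool_pos"],t@[np.cos(y),np.sin(y)],t@[-np.sin(y),np.cos(y)])
E
```

```text
[ 0.52203096 -0.32869797  0.06495172] 0.06073700086391811 0.0004676772636511633
```

View pics/w17.png

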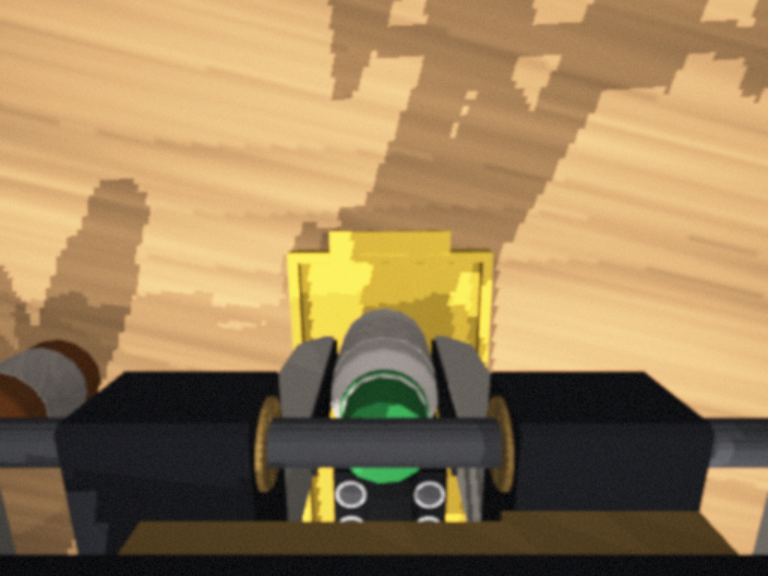

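View pics/d17.png

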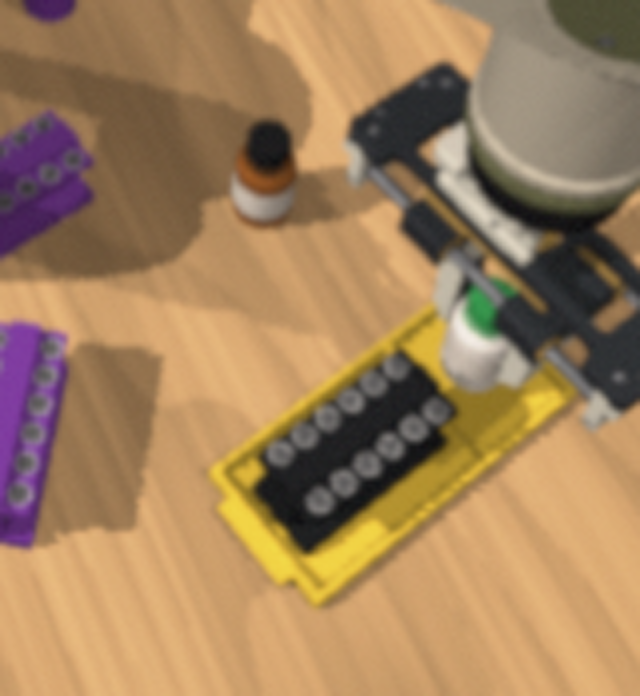

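Call:
{"api": "drive_tool", "payload": {
  "increments": [
    [1, 0, 0, -0.3, 0, 0, 0],
    [1, 0, 0, -0.55, 0, 0, 0],
    [1, 0, 0, -0.68, 0, 0, 0],
    [1, 0, 0, -0.68, 0, 0, 0],
    [1, 0, 0, -0.68, 0, 0, 0]
  ]
}}

```text
t: 30.67
tool_pos: [0.522, -0.3291, 0.0475]
orientation: [3.12, 0.362, 0.002]
force: [0.3, 0.2, 1.4]
opening: 0.0351
```

Call:
{"api": "drive_tool", "payload": {
  "increments": [
    [0.35, 0, 0, 0, 0, 0, 0],
    [0.35, 0, 0, 0, 0, 0, 0],
    [0.35, 0, 0, 0, 0, 0, 0],
    [0.35, 0, 0, 0.5, 0, 0, 0],
    [0.35, 0, 0, 1.5, 0, 0, 0],
    [0.35, 0, 0, 3, 0, 0, 0],
    [0.35, 0, 0, 4.5, 0, 0, 0],
    [0.35, 0, 0, 6.2, 0, 0, 0],
    [0.35, 0, 0, 7.5, 0, 0, 0],
    [0.35, -2, 0, 7.5, 0, 0, 0],
    [0.35, -2, 0, 7.5, 0, 0, 0],
    [0.35, -2, 0, 7.5, 0, 0, 0]
  ]
}}

```text
t: 31.67
tool_pos: [0.47, -0.3291, 0.236]
orientation: [3.12, 0.36, 0.001]
force: [-0.1, 1.2, 0.0]
opening: 0.0604
```

```bash
python3 - <<'E'
from h import *
c=cam("wrist");cv2.imwrite("pics/w18.png",cv2.resize(c["bgr"],None,fx=1.5,fy=1.5))
a=cam("scene");zoom(a,150,105,410,365,2.3,"s18")
b=cam("side");zoom(b,170,100,380,370,2.2,"d18")
# rack height check and red/black caps shift by mask centroids, old vs new picture
for n,cc in(("scene",a),("side",b)):
    o=cv2.imread(f"pics/a_{n}.png")
    for k,lo,hi in(("red",(0,180,80),(6,255,255)),):
        for im in(o,cc["bgr"]):
            m=cv2.inRange(cv2.cvtColor(im,cv2.COLOR_BGR2HSV),lo,hi);m[:150 if n=="scene" else 130]=0;m[300:]=0
            m[:, :200]=0
            M=cv2.moments(m);print(n,k,M["m10"]/M["m00"],M["m01"]/M["m00"])
    print(n,"changed px near black:",)
o=cv2.imread("pics/a_scene.png");d=cv2.absdiff(o,a["bgr"]).max(2);print(d[138:170,222:242].mean())
E
```

```text
scene red 305.6102941176471 245.2941176470588
scene red 305.79545454545456 245.2348484848485
scene changed px near black:
side red 229.48214285714286 143.39285714285714
side red 229.48214285714286 143.39285714285714
side changed px near black:
9.534375
```

View pics/s18.png

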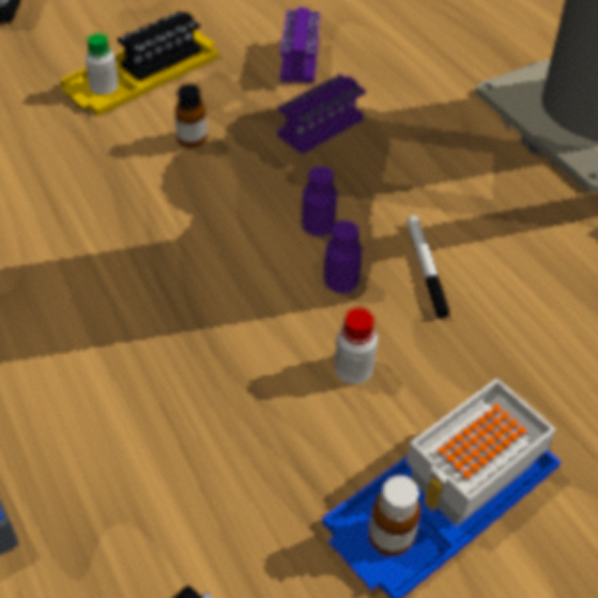

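View pics/d18.png

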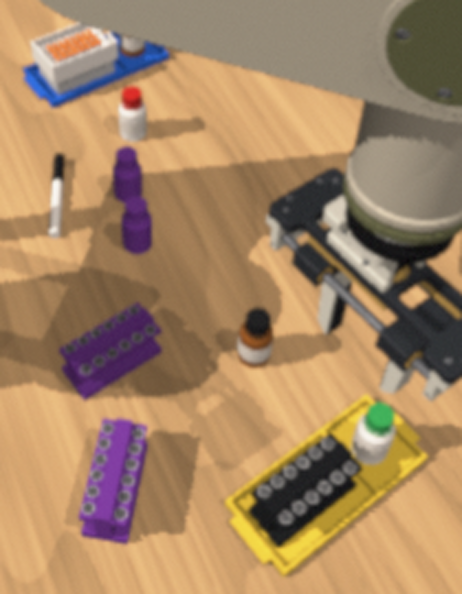

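View pics/w18.png

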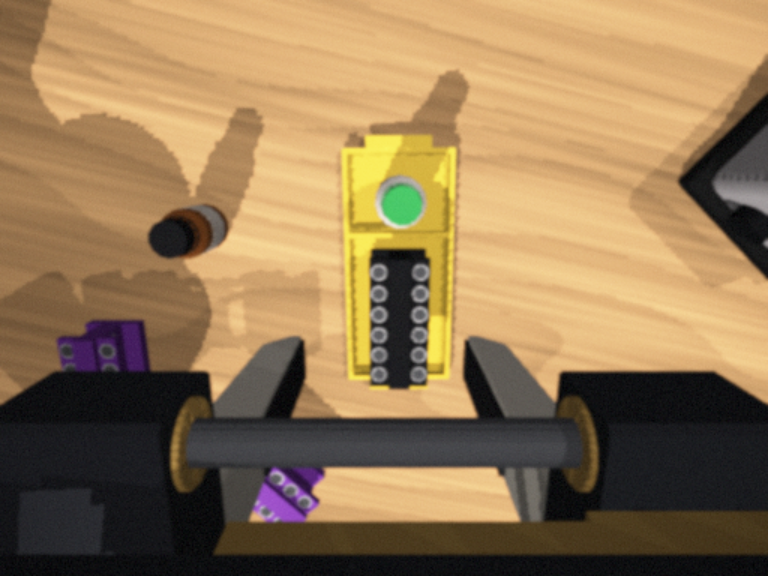

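```bash
python3 -c "
from plant import robot
print(robot.close_job())"
```

```text
the job is handed in; nothing more can be done
None
```

Both trays are made up and the job was handed in at about 32 s of the 120 s allowed; it reports no verdict.

**Blue tray**
- The cold block lies flat in the long bay, measured at tray x −35 mm, y 0 mm.
- The tube rack is on the block with its notch over the brass key. The gripper was at 59.6 mm when I let go of the rack, against 59.7 mm expected for fully home. No jamming force showed on the way down. I did not measure the rack's height separately from the pictures.
- The white-capped bottle stands in the short bay, let go at about tray x +60 mm, y 0 mm.

**Yellow tray**
- The black magnetic stand is upright in the long bay, at about tray x −32 mm, y +1 mm.
- The green-capped bottle stands in the short bay, let go at about x +61 mm, y 0 mm.

**Bottles left in place**
- The red cap moved less than 0.2 pixel between the first and last pictures. The black-capped bottle looks unmoved by eye; I did not measure its shift.
- The purple look-alikes still stand as before, and the gripper was clear of everything at hand-in.

**Readings that disagreed**
- The scene and side cameras differed by about 5 to 14 mm in y, so I took the final positions from the wrist camera. It agreed with itself to about 2 to 3 mm.

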